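# Weigh in the bronze yo-yo

### The job

The yo-yo has to go on the weighing scale, but a dip basket is standing on the scale's round plate. First hang the basket by its hook on the bare arm of the ring stand and let go so that it stays hanging at rest; then set the bronze yo-yo down gently, lying flat, in the middle of the round plate so that no part of its edge overhangs the plate. Leave the pad tin, bearing puller, hex key and soak cup where they are.

Things in the scene. Friction and masses are not known exactly. Their poses are not given: they have to be found in the camera images.
- basket_grip (a point): Grip point of the loose steel dip basket (120 g), which starts upright on the scale plate: middle of the flat upright black grip plate on top of its hook, 10 mm thick along x, 34 mm wide along y, its bottom 29 mm below and its top 18 mm above this point. The point is 160 mm above the pot's underside and 12 mm in +x from the pot's axis; the pot is 54 mm across, 40 mm high
- basket_saddle (a point): Underside of the hook's crest, 33 mm below basket_grip, where a bar along y should rest; same axes, z up. Two wires (6 mm thick, 16 mm apart in y) bend over the pot: upright part at x -38 mm, free lip at x +24 ending 35 mm below. The pot's rim is 87 mm below, so the bar must come in from +x through the 52 mm gap under the lip, then up. Weight lies to -x: freed, it swings 9 degrees
- hang_bar (a point): On the fixed steel ring stand: the hanging place, on the top line of its bare level arm, which is 10 mm thick, its top 155 mm above the counter. x points along the arm to the post, 95 mm away; the arm's free end is a 16 mm ball 57 mm away in -x
- stand: Fixed steel ring stand; origin at the foot of its 12 mm post, 265 mm tall. The bare arm runs to its -x. At x +65 mm a steel funnel, 92 mm across, sits in a ring, its rim 230 mm above the counter. Foot plate 10 mm thick, from x -50 to +110 mm, 100 mm wide
- plate_top (a point): Centre of the top face of the scale's round steel weighing plate: 74 mm across, 50 mm above the counter, z up. The fixed grey scale body below it (170 mm along x, 125 mm along y, 34 mm high) has its middle 20 mm in -x from the plate's centre
- yoyo_center (a point): Centre of the loose bronze yo-yo (130 g), lying flat, axle (z) upright: 60 mm across, 46 mm high, this point half-way up. Two straight rims 10 mm tall, 3 mm from top and bottom faces, a V groove between. It starts on a 3 mm thick black mat between the pad tin and the bearing puller, too close to both for a finger to go down there; the other two sides are free
- tin_center (a point): Centre of the green round pad tin, 64 mm across, 24 mm high, lying on the mat beside the yo-yo; not to be moved
- puller_center (a point): Middle of the chrome two-jaw bearing puller, lying on the mat on the other side of the yo-yo, 114 mm long along its y, 60 mm wide along x, 20 mm high, this point 10 mm above its underside; not to be moved
- hexkey_center (a point): Middle of the long leg of the L-shaped hex key, 100 mm long, 6 mm thick, short leg 30 mm, lying on the counter beside the scale; not to be moved
- cup_center (a point): Centre of the clear plastic soak cup, 64 mm across, 55 mm high, standing on the ring stand's foot under the funnel; not to be moved
There are look-alikes about, which are no part of the job. What is shaped like the part that bears yoyo_center but pink or yellow is not meant.

How it is judged (in metres and radians):
On the way:
1. the basket hangs by its hook from the bare arm, let go and at rest (x of basket_saddle in the frame of hang_bar between -0.055 and 0.08 m and y of basket_saddle in the frame of hang_bar between -0.012 and 0.012 m and z of basket_saddle in the frame of hang_bar between -0.006 and 0.008 m and angle between basket_grip's own z axis and vertical below 0.4 rad and contact force between basket and the fingers below 0.05 N and linear speed of basket below 0.05 m/s), for 0.3 s.
At the end, for the whole second after the job is handed in: The basket, let go, hangs at rest on the bare arm, which lies in its hook's crest (12 mm across, 55 mm out or 80 mm in along the arm, 8 mm in height; tilt under 0.4 rad); the yo-yo, let go, lies flat and still on the plate, centred within 7 mm, so that no edge overhangs (all of step 1 and horizontal distance between yoyo_center and plate_top below 0.007 m and z of yoyo_center in the frame of plate_top between 0.019 and 0.027 m and angle between yoyo_center's own z axis and vertical below 0.06 rad and linear speed of yoyo below 0.02 m/s); the robot touches nothing.
It fails at once if the pad tin was moved by more than 20 mm (distance of tin_center from where it was at the start of the episode above 0.02 m).
It fails at once if the bearing puller was moved by more than 20 mm (distance of puller_center from where it was at the start of the episode above 0.02 m).
It fails at once if the hex key was moved by more than 20 mm (distance of hexkey_center from where it was at the start of the episode above 0.02 m).
It fails at once if the soak cup was moved by more than 20 mm (distance of cup_center from where it was at the start of the episode above 0.02 m).
It fails at once if the yo-yo was dropped or knocked onto the scale plate (over 0.5 m/s within 10 mm of it) (horizontal distance between yoyo_center and plate_top below 0.05 m and z of yoyo_center in the frame of plate_top below 0.033 m and linear speed of yoyo above 0.5 m/s).
It also fails if it takes over 72 s, if anything falls off the work surface, if the arm or the gripper's body presses on something with over 40 N, if the wrist force passes 120 N, or if a joint passes its speed limit or range.

### The arm

A 6-joint arm with a two-finger parallel gripper is mounted at the origin on the work surface. World frame = base frame: x ahead of the robot, y to its left, z up, the work surface at z = 0. Lengths are in mm, angles in rad, forces in N, time in s.
With the tool pointing down it reaches from about 400 to 925 mm from the base axis. Payload 12.5 kg.
Tool frame: the origin (TCP) lies on the mounting face of the last link; the fingertips stand 190 mm ahead of it and the grasp point (between the pads) lies 171 mm ahead of it; x points along the fingers, y is the direction in which the jaws open and shut, and the axes are right-handed (so a half turn about x gives the same grasp; the last joint's range is limited). The gripper opens to 95 mm and grips with 3 to 60 N. Pads are 20 mm wide; open, the fingers measure 119 mm over their backs; the gripper's body (75 mm by 180 mm) begins 59 mm behind the grasp point.
Start: joints at [1.238, 0.491, 1.559, -0, 1.092, -0.106], TCP at [140.513, 609, 404.761] pointing down, gripper open.
Joint ranges: [-3.1, 3.1], [-0.84, 2.19], [0.05, 2.79], [-1.13, 4.28], [0.06, 2.93], [-2.69, 2.69]. Speed limits (rad/s): [2.22, 2.22, 2.79, 3.14, 3.14, 3.14].

### API

Orientations are given as [roll, pitch, yaw] about the fixed x, y, z axes, in that order (R = Rz(yaw) Ry(pitch) Rx(roll)).
In Python, from cell import env, eyes gives the robot as it stands. The module is installed in compiled form; this text tells all that it offers.
- The arm moves only by the tool jog_arm, never from a script. Its argument "deltas" is one flat list of numbers, 7 for each row, row after row: the shift along the tool's x, y, z in mm, then the turn, a rotation vector about the tool's x, y, z in rad, then the opening, from 0 (shut) to 1 (fully open). A call has 1 to 10 rows; each row shifts and turns the pose as measured when the row begins, along the tool's axes as they then stand; what a row does not reach is not made up. A row lasts 1/8 s, in which the tool goes at most 62.5 mm and 10.7 degrees, less where a joint would pass 70% of its speed; a pose out of reach is approached as far as the arm can. A call is refused whole if a number of a shift passes 62.5 or a number of a turn 0.188, either way. A call with a gripper value outside its range is refused whole. The fingers move at their own pace and stop on an object; the grip force is fixed at half the most. Time passes only in rows, so rows that do not move let the fingers close. It gives the time, the measured TCP pose, the force and the opening at its end, in the units of the state.
- env.state(): the state, without advancing time (a new reading comes with each control period).
- eyes.read_camera(name): name is "side" or "top"; returns a dict with "image" (400x640x3 uint8, red, green, blue), "fovy" (degrees; the focal length in pixels is half the picture's height over the tangent of half this angle, whatever the lens; pixels are square), "cx", "cy" (the principal point, pixels), "world_from_camera" (4x4, takes a point from camera to world coordinates). Camera axes: x right, y up, looking along -z (the intrinsics and any distortion apply to the point x, -y, -z); pixel columns grow to the right and rows downward; lengths in mm; the calibration is good to about 2 mm. A picture is of the moment at which its call begins. There is no depth.
- env.job_done(): hands the job in, once; it reports no verdict.
The state is a dict: "t": time; "joints": joint angles; "qvel": joint speeds; "tau": joint torques, N m; "eef_pos": TCP position; "tcp_rot": TCP orientation; "ft_force": force on the tool from outside, world axes, zero at the start; "moment": the same for the moment, N m; "opening": opening from 0.0 (shut) to 1.0 (fully open).
Only numpy, scipy, OpenCV 4.12 (cv2) and the standard library are available. Lean on these libraries where they do the work, as an engineer would, in place of code of your own. Each camera call takes 0.05 s, during which the arm holds its last target.

## Working session

There is one attempt and no reset: what is moved stays moved. The work goes in short steps, Python scripts to look and compute and a tool call to move; the robot and the scene stay as the last step left them, time stands still between calls to the robot, and variables do not carry over. Pictures are saved under pics/ and viewed, and the job is handed in when it is done.

Besides the shell and the picture viewer there is one more tool, called as a command line: name --argument value ..., lists and objects as JSON in quotes. jog_arm: Moves the arm, as the interface text tells. Its arguments: {"type":"object","properties":{"deltas":{"type":"array","items":{"type":"number"}}},"required":["deltas"]}

```bash
mkdir -p pics
cat > h.py <<'E'
import numpy as np, cv2
from cell import env, eyes
def snap(n,tag):
    c=eyes.read_camera(n); np.savez(f'pics/{tag}.npz',**c); cv2.imwrite(f'pics/{tag}.png',c['image'][:,:,::-1]); return c
def load(tag): return {k:v for k,v in np.load(f'pics/{tag}.npz',allow_pickle=True).items()}
def ray(c,u,v):
    f=200/np.tan(np.radians(float(c['fovy']))/2); M=c['world_from_camera']
    d=np.array([(u-float(c['cx']))/f,-(v-float(c['cy']))/f,-1.]); return M[:3,3],M[:3,:3]@d
def onz(c,u,v,z):
    o,d=ray(c,u,v); return o+d*(z-o[2])/d[2]
def proj(c,p):
    f=200/np.tan(np.radians(float(c['fovy']))/2); M=c['world_from_camera']
    q=M[:3,:3].T@(np.array(p)-M[:3,3]); return float(c['cx'])+f*q[0]/-q[2], float(c['cy'])-f*q[1]/-q[2]
def tri(c1,p1,c2,p2):
    o1,d1=ray(c1,*p1);o2,d2=ray(c2,*p2)
    A=np.stack([d1,-d2],1);s=np.linalg.lstsq(A,o2-o1,rcond=None)[0]
    a,b=o1+d1*s[0],o2+d2*s[1]; return (a+b)/2,np.linalg.norm(a-b)
E
python3 - <<'E'
from h import *
for n in('side','top'):
    c=snap(n,n+'0'); print({k:v for k,v in c.items() if k!='image'})
print(env.state())
E
```

```text
{'fovy': 47.811853754841444, 'cx': 317.9482410119735, 'cy': 202.04247226599475, 'world_from_camera': array([[ 8.61377001e-01,  3.32595431e-01, -3.83940024e-01,
         6.18571726e+01],
       [-5.07611644e-01,  5.91836076e-01, -6.26147329e-01,
        -7.20468816e+02],
       [ 1.89758165e-02,  7.34241335e-01,  6.78623298e-01,
         9.77307006e+02],
       [ 0.00000000e+00,  0.00000000e+00,  0.00000000e+00,
         1.00000000e+00]])}
{'fovy': 51.59269030980147, 'cx': 331.2207528722392, 'cy': 198.6764335753067, 'world_from_camera': array([[ 1.23303282e-02,  9.91893993e-01, -1.26468450e-01,
         3.78844517e+02],
       [-9.99885557e-01,  1.11220907e-02, -1.02553805e-02,
         7.49331312e+01],
       [-8.76565669e-03,  1.26580429e-01,  9.91917617e-01,
         1.48720402e+03],
       [ 0.00000000e+00,  0.00000000e+00,  0.00000000e+00,
         1.00000000e+00]])}
{'t': 0.1, 'joints': array([ 1.23840464e+00,  4.91513407e-01,  1.55936885e+00, -6.97953610e-08,
        1.09171855e+00, -1.05611848e-01]), 'qvel': array([-0.00104423, -0.00244568,  0.00025602,  0.00098735,  0.00105656,
        0.00033274]), 'tau': array([ 3.39197155e-03, -6.13620043e+01, -2.58613282e+01,  6.94717071e-02,
        4.68941603e-02, -3.23355584e-05]), 'eef_pos': array([140.50439144, 608.98235568, 404.21808596]), 'tcp_rot': array([-1.67634677,  1.56978817, -1.90312658]), 'ft_force': array([-0.49151204, -0.16047553, -0.15381704]), 'moment': array([-0.00182611, -0.05728741, -0.00492602]), 'opening': 0.99928525186722}
```

View pics/side0.png

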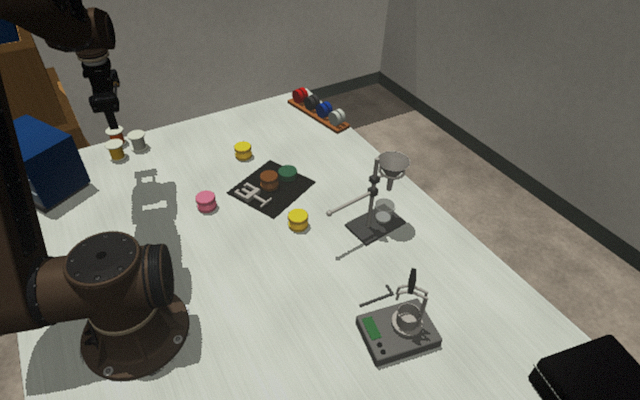

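View pics/top0.png

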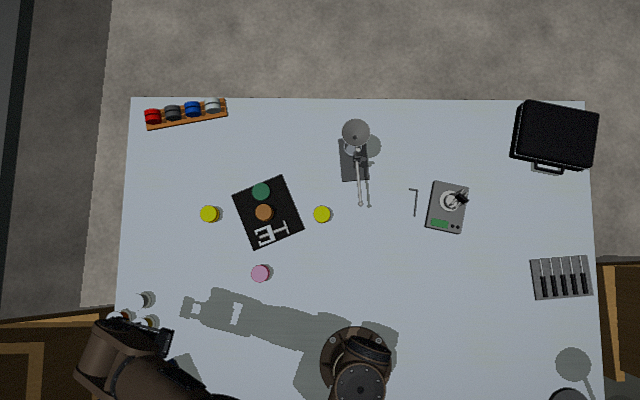

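Run:
```python
from h import *
t=cv2.imread('pics/top0.png');s=cv2.imread('pics/side0.png')
def crop(im,x,y,w,h,k,n): cv2.imwrite(n,cv2.resize(im[y:y+h,x:x+w],None,fx=k,fy=k,interpolation=cv2.INTER_CUBIC))
crop(t,330,100,160,150,5,'pics/tA.png'); crop(t,220,160,120,100,6,'pics/tB.png')
crop(s,320,145,130,225,2.6,'pics/sA.png'); crop(s,220,150,110,80,7,'pics/sB.png')
crop(s,340,255,115,110,5,'pics/sC.png')
```

```text
(no output)
```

View pics/tA.png

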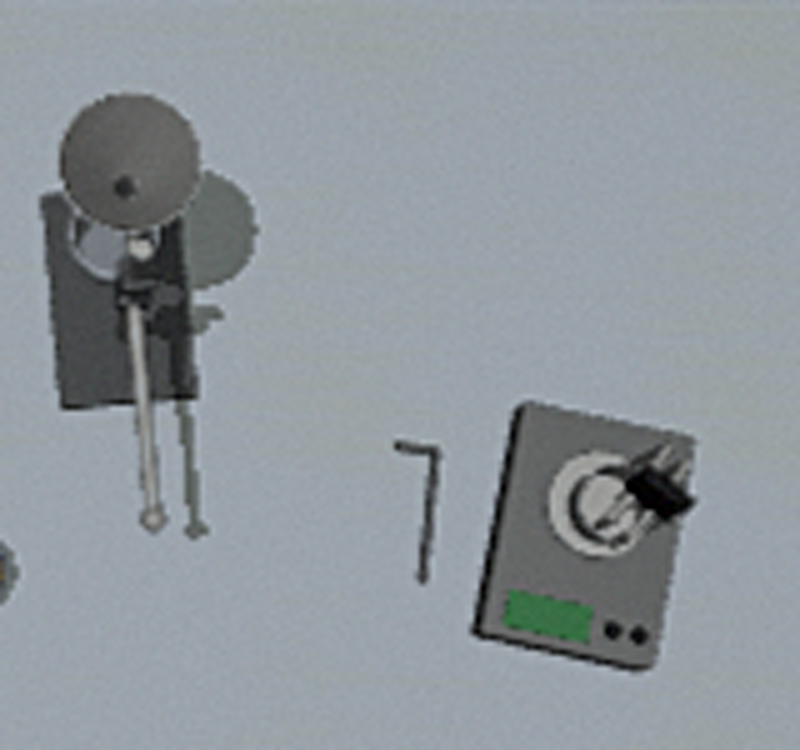

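View pics/tB.png

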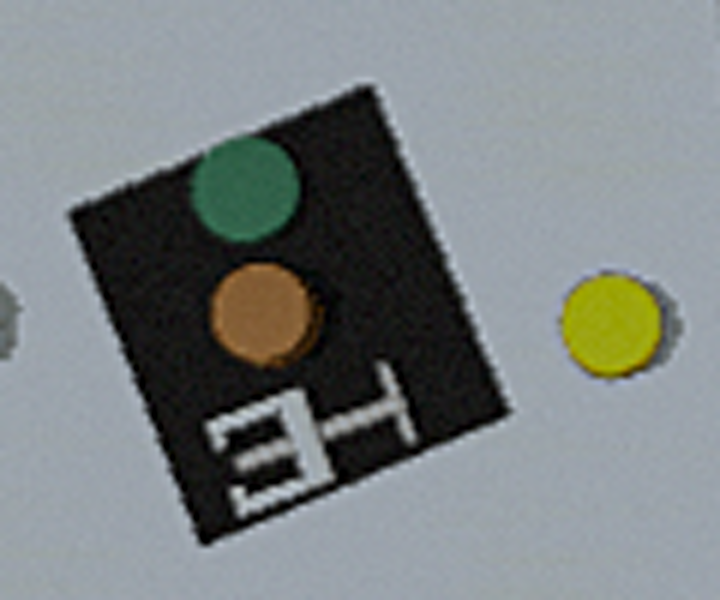

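View pics/sA.png

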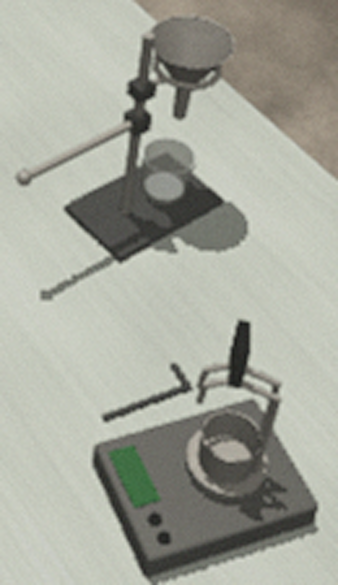

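View pics/sB.png

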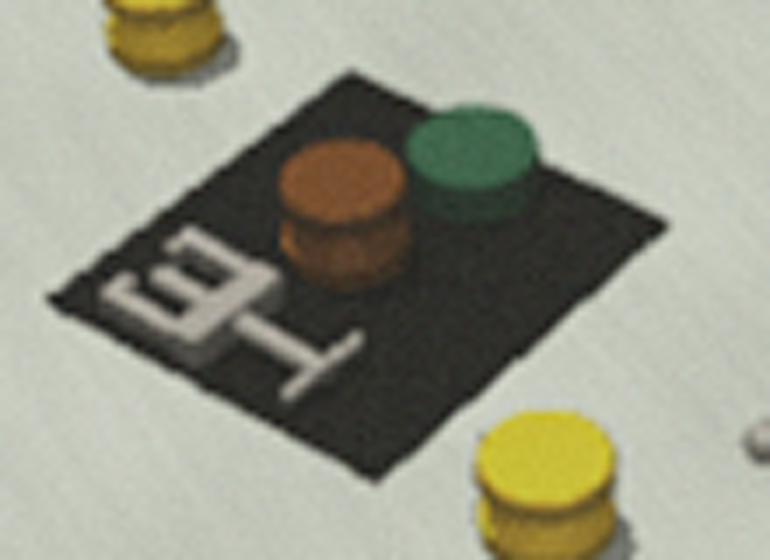

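View pics/sC.png

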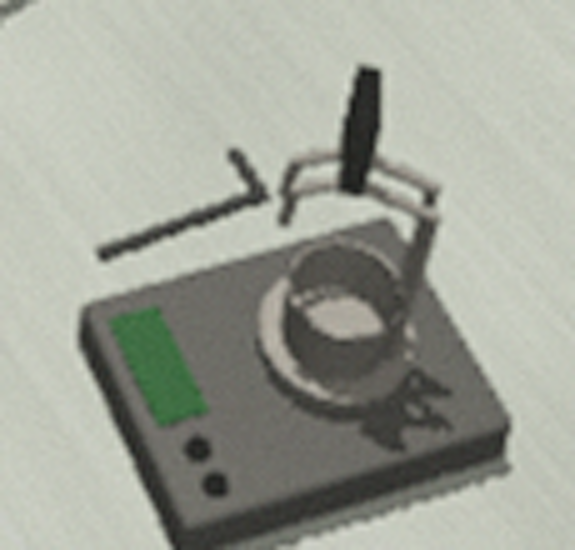

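```bash
cat > m1.py <<'E'
from h import *
t=load('top0');s=load('side0')
A=lambda x,y:(330+(x+.5)/5-.5,100+(y+.5)/5-.5)
B=lambda x,y:(220+(x+.5)/6-.5,160+(y+.5)/6-.5)
SA=lambda x,y:(320+(x+.5)/2.6-.5,145+(y+.5)/2.6-.5)
SC=lambda x,y:(340+(x+.5)/5-.5,255+(y+.5)/5-.5)
SB=lambda x,y:(220+(x+.5)/7-.5,150+(y+.5)/7-.5)
np.set_printoptions(precision=1,suppress=True)
print('ball',tri(t,A(153,519),s,SA(24,178)))
print('ball onz150',onz(t,*A(153,519),150),onz(s,*SA(24,178),150))
print('arm postend',onz(t,*A(137,305),150),onz(s,*SA(132,122),150))
print('scale corners z34 top', *[onz(t,*A(*p),34) for p in((525,402),(693,437),(652,668),(483,632))])
print('scale corners z34 side', *[onz(s,*SC(*p),34) for p in((82,305),(385,220),(510,425),(182,525))])
# masks
def cen(im,cond,box):
    x,y,w,h=box; m=cond(im[y:y+h,x:x+w].astype(int)); n,l,st,c=cv2.connectedComponentsWithStats(m.astype(np.uint8)); k=1+np.argmax(st[1:,4]); return c[k]+[x,y],st[k],(l==k)
g=lambda i:(i[...,1]>i[...,0]+25)&(i[...,1]>i[...,2]+5)
br=lambda i:(i[...,0]>i[...,2]+35)
for nm,c,box in(('top',t,(225,165,80,70)),('side',s,(250,155,60,50))):
    for n2,f in(('tin',g),('yo',br)):
        ce,st,m=cen(c['image'],f,box); print(nm,n2,ce,st, onz(c,*ce,27 if n2=='tin' else 49))
print('yo top side face',onz(s,*SB(342,180),49),'top', onz(t,*B(261,313),49))
print('tin face side',onz(s,*SB(473,147),27),'top', onz(t,*B(246,190),27))
print('plate ring top', onz(t,*A(600,504),50))
print('mat top',*[onz(t,*B(*p),3) for p in((70,212),(373,86),(510,410),(205,545))])
print('mat side',*[onz(s,*SB(*p),3) for p in((48,298),(350,70),(668,222),(375,482))])
print('grip top',tri(t,A(660,485),s,SC(370,68)))
E
python3 m1.py
```

```text
ball (array([535.2,  -5.8, 146.9]), np.float64(0.26897781566953793))
ball onz150 [534.9  -5.6 150. ] [533.2  -8.4 150. ]
arm postend [676.8   5.4 150. ] [678.9   8.1 150. ]
scale corners z34 top [ 635.1 -276.5   34. ] [ 611.3 -394.8   34. ] [ 447.6 -361.5   34. ] [ 471.3 -244.    34. ]
scale corners z34 side [ 470. -245.   34.] [ 630.3 -279.8   34. ] [ 607.1 -398.1   34. ] [ 444.8 -362.2   34. ]
top tin [260.3 191. ] [ 27  18  18  17 245] [589.7 343.5  27. ]
top yo [263.4 211.9] [ 30  39  19  17 242] [512.9 326.3  49. ]
side tin [287.  170.7] [ 28  10  19  12 166] [587.6 340.4  27. ]
side yo [268.3 175.4] [ 10  15  18  12 174] [511.6 323.5  49. ]
yo top side face [512.2 324.1  49. ] top [513.5 327.4  49. ]
tin face side [588.4 340.8  27. ] top [588.9 342.6  27. ]
plate ring top [ 560.7 -323.5   50. ]
mat top [577.8 453.1   3. ] [657.1 271.9   3. ] [461.3 184.5   3. ] [379.  364.2   3. ]
mat side [378.4 364.6   3. ] [576.3 452.6   3. ] [656.5 271.5   3. ] [456.3 182.    3. ]
grip top (array([ 551.1, -310.1,  235.1]), np.float64(4.093736965107913))
```

Run:
```python
from h import *
t=cv2.imread('pics/top0.png');s=cv2.imread('pics/side0.png')
def crop(im,x,y,w,h,k,n): cv2.imwrite(n,cv2.resize(im[y:y+h,x:x+w],None,fx=k,fy=k,interpolation=cv2.INTER_CUBIC))
crop(t,432,180,44,36,16,'pics/tC.png'); crop(s,385,262,52,56,10,'pics/sD.png')
```

```text
(no output)
```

View pics/tC.png

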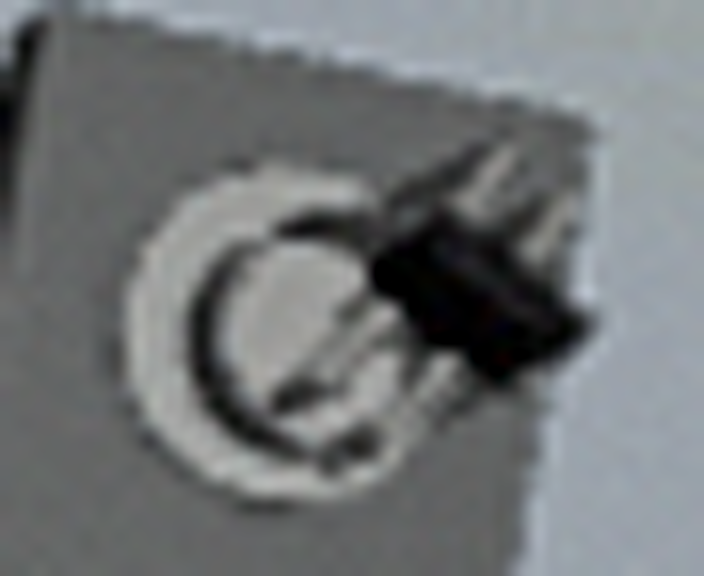

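View pics/sD.png

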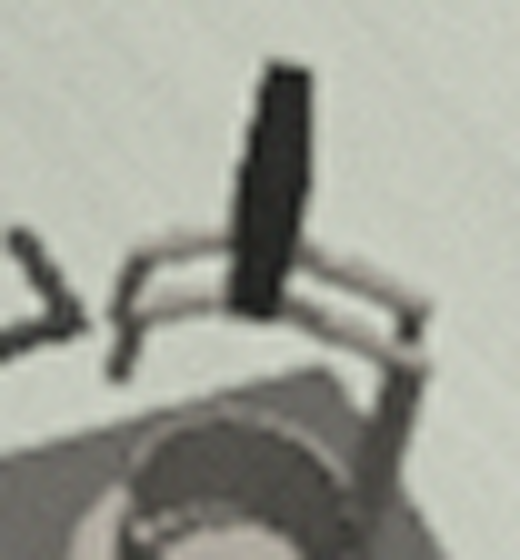

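```bash
cat > m2.py <<'E'
from h import *
t=load('top0');s=load('side0')
C=lambda x,y:(432+(x+.5)/16-.5,180+(y+.5)/16-.5)
D=lambda x,y:(385+(x+.5)/10-.5,262+(y+.5)/10-.5)
np.set_printoptions(precision=1,suppress=True)
print('upright far',tri(t,C(510,150),s,D(425,305)))
print('upright near',tri(t,C(570,195),s,D(428,365)))
print('upright far/near alt',tri(t,C(570,195),s,D(425,305)),tri(t,C(510,150),s,D(428,365)))
for z in(165,180):
  P=[onz(s,*D(*p),z) for p in((425,305),(428,365),(137,250),(130,310))]; print(z,*P); 
  a=(P[2]+P[3]-P[0]-P[1])[:2];print(np.degrees(np.arctan2(a[1],a[0])),np.linalg.norm(a)/2)
  P=[onz(t,*C(*p),z) for p in((510,150),(570,195),(280,405),(335,455))]; print(z,*P)
  a=(P[2]+P[3]-P[0]-P[1])[:2];print(np.degrees(np.arctan2(a[1],a[0])),np.linalg.norm(a)/2)
print('lip ends',tri(t,C(280,405),s,D(120,310)),tri(t,C(335,455),s,D(118,375)),tri(t,C(280,405),s,D(118,375)),tri(t,C(335,455),s,D(120,310)))
print('pot rim right',)
# pot circle: ring inner dark arc left edge etc top view
print('plate ring',*[onz(t,*C(*p),50) for p in((125,320),(280,165),(270,500))])
print('grip top face side', onz(s,*D(290,68),228),'mid',onz(s,*D(272,190),210-5.5))
print('grip blob top',onz(t,*C(482,300),204.5))
E
python3 m2.py
```

```text
upright far (array([ 584.3, -337.7,  162.3]), np.float64(0.1313433608521571))
upright near (array([ 575.3, -349.8,  161.1]), np.float64(0.46301914530814703))
upright far/near alt (array([ 573.5, -344.9,  178. ]), np.float64(1.2380965516521056)) (array([ 586.3, -342.6,  144.8]), np.float64(1.8847508240400446))
165 [ 582.5 -339.   165. ] [ 572.6 -351.5  165. ] [ 536.5 -295.8  165. ] [ 525.2 -307.8  165. ]
137.0429583725809 63.768603549336454
165 [ 583.9 -336.9  165. ] [ 574.9 -348.7  165. ] [ 531.7 -289.5  165. ] [ 521.8 -300.2  165. ]
137.69630263165473 71.22114454748798
180 [ 572.9 -346.   180. ] [ 563.2 -358.3  180. ] [ 527.8 -303.6  180. ] [ 516.6 -315.4  180. ]
137.04295837258093 62.59105731887194
180 [ 581.6 -332.2  180. ] [ 572.7 -343.9  180. ] [ 530.  -285.3  180. ] [ 520.1 -296.   180. ]
137.69630263165473 70.41316245655021
lip ends (array([ 534.7, -295.7,  143.8]), np.float64(1.2648219572016264)) (array([ 525.2, -307.7,  140.5]), np.float64(1.7037068534381414)) (array([ 535.7, -300.3,  124.3]), np.float64(1.578741105399639)) (array([ 524.3, -303. ,  159.4]), np.float64(4.447376034752157))
pot rim right
plate ring [ 563.3 -287.9   50. ] [ 597.9 -322.4   50. ] [ 524.2 -318.5   50. ]
grip top face side [ 557.5 -307.2  228. ] mid [ 548.4 -318.2  204.5]
grip blob top [ 548.2 -318.3  204.5]
```

```bash
cat >> h.py <<'E'
from scipy.spatial.transform import Rotation as Ro
np.set_printoptions(precision=3,suppress=True)
def pose():
    s=env.state(); R=Ro.from_euler('xyz',s['tcp_rot']).as_matrix(); return s,np.array(s['eef_pos']),R
def go(target_grasp,jaw_deg):
    """print delta in tool axes to a down-pointing pose with grasp at target, jaw angle (mod 180 nearest)"""
    s,p,R=pose(); x=np.array([0,0,-1.])
    best=None
    for k in(0,180):
        a=np.radians(jaw_deg+k); y=np.array([np.cos(a),np.sin(a),0]); T=np.stack([x,y,np.cross(x,y)],1)
        rv=Ro.from_matrix(R.T@T).as_rotvec()
        d=R.T@(np.array(target_grasp)+[0,0,171]-p)
        print('jaw',jaw_deg+k,'shift',d.round(1),'rot',rv.round(3),'dist',np.linalg.norm(d).round(1))
    st()
def st():
    s,p,R=pose(); print('t',s['t'],'grasp',(p+R[:,0]*171).round(1),'toolx',R[:,0].round(3),'jawang',np.degrees(np.arctan2(R[1,1],R[0,1])).round(1),'toolz',R[:,2].round(2),'j',np.array(s['joints']).round(2),'F',np.array(s['ft_force']).round(2),'op',round(s['opening'],3))
E
python3 - <<'E'
from h import *
from m2 import *
A=lambda x,y:(330+(x+.5)/5-.5,100+(y+.5)/5-.5)
print('foot edge',onz(t,*A(62,408),10),onz(t,*A(40,198),10),onz(t,*A(197,398),10))
print('arm pts',[onz(t,*A(*p),150) for p in((150,490),(146,430),(142,370),(138,320))])
go((549,-318,300),139)
E
```

```text
upright far (array([ 584.3, -337.7,  162.3]), np.float64(0.1313433608521571))
upright near (array([ 575.3, -349.8,  161.1]), np.float64(0.46301914530814703))
upright far/near alt (array([ 573.5, -344.9,  178. ]), np.float64(1.2380965516521056)) (array([ 586.3, -342.6,  144.8]), np.float64(1.8847508240400446))
165 [ 582.5 -339.   165. ] [ 572.6 -351.5  165. ] [ 536.5 -295.8  165. ] [ 525.2 -307.8  165. ]
137.0429583725809 63.768603549336454
165 [ 583.9 -336.9  165. ] [ 574.9 -348.7  165. ] [ 531.7 -289.5  165. ] [ 521.8 -300.2  165. ]
137.69630263165473 71.22114454748798
180 [ 572.9 -346.   180. ] [ 563.2 -358.3  180. ] [ 527.8 -303.6  180. ] [ 516.6 -315.4  180. ]
137.04295837258093 62.59105731887194
180 [ 581.6 -332.2  180. ] [ 572.7 -343.9  180. ] [ 530.  -285.3  180. ] [ 520.1 -296.   180. ]
137.69630263165473 70.41316245655021
lip ends (array([ 534.7, -295.7,  143.8]), np.float64(1.2648219572016264)) (array([ 525.2, -307.7,  140.5]), np.float64(1.7037068534381414)) (array([ 535.7, -300.3,  124.3]), np.float64(1.578741105399639)) (array([ 524.3, -303. ,  159.4]), np.float64(4.447376034752157))
pot rim right
plate ring [ 563.3 -287.9   50. ] [ 597.9 -322.4   50. ] [ 524.2 -318.5   50. ]
grip top face side [ 557.5 -307.2  228. ] mid [ 548.4 -318.2  204.5]
grip blob top [ 548.2 -318.3  204.5]
foot edge [631.4  52.   10. ] [787.2  69.5  10. ] [639.7 -45.6  10. ]
arm pts [array([553.9,  -3.6, 150. ]), array([593.4,  -0.9, 150. ]), array([633.3,   1.9, 150. ]), array([666.7,   4.7, 150. ])]
jaw 139 shift [ -66.  -811.5  606.5] rot [-1.1 -0.   0. ] dist 1015.2
jaw 319 shift [ -66.  -811.5  606.5] rot [2.1 0.  0. ] dist 1015.2
t 0.1 grasp [140.4 608.8 233.2] toolx [-0. -0. -1.] jawang 77.0 toolz [ 1.  -0.2 -0. ] j [ 1.2  0.5  1.6 -0.   1.1 -0.1] F [-0.5 -0.2 -0.1] op 0.999
```

jog_arm --deltas '[-5,-43,39.7,0,0,0,1,-5,-43,39.7,0,0,0,1,-5,-43,39.7,0,0,0,1,-5,-43,39.7,0,0,0,1,-5,-43,39.7,0,0,0,1,-5,-43,39.7,0,0,0,1,-5,-43,39.7,0,0,0,1,-5,-43,39.7,0,0,0,1,-5,-43,39.7,0,0,0,1,-5,-43,39.7,0,0,0,1]'

```text
t: 1.35
eef_pos: [437.1, 88.0, 454.3]
tcp_rot: [-1.618, 1.568, -1.838]
ft_force: [0.3, 0.3, 0.3]
opening: 0.996
```

```bash
python3 -c "
from h import *
go((549,-318,270),-41)"
```

```text
jaw -41 shift [  14.5 -371.7  197.9] rot [2.066 0.003 0.002] dist 421.4
jaw 139 shift [  14.5 -371.7  197.9] rot [-1.075 -0.002  0.003] dist 421.4
t 1.35 grasp [437.   87.5 283.3] toolx [-0.001 -0.003 -1.   ] jawang 77.4 toolz [ 0.98 -0.22 -0.  ] j [ 0.05  0.18  1.9  -0.    1.06 -1.3 ] F [0.25 0.3  0.31] op 0.996
```

jog_arm --deltas '[2,-46.5,24.7,0,0,0,1,2,-46.5,24.7,0,0,0,1,2,-46.5,24.7,0,0,0,1,2,-46.5,24.7,0,0,0,1,2,-46.5,24.7,0,0,0,1,2,-46.5,24.7,0,0,0,1,2,-46.5,24.7,0,0,0,1,2,-46.5,24.7,0,0,0,1,0,0,0,0.185,0,0,1,0,0,0,0.185,0,0,1]'

```text
t: 2.6
eef_pos: [550.5, -337.7, 435.5]
tcp_rot: [-2.493, 1.567, -3.095]
ft_force: [-0.5, 0.2, 0.2]
opening: 1.0
```

jog_arm --deltas '[0,0,0,0.185,0,0,1,0,0,0,0.185,0,0,1,0,0,0,0.185,0,0,1,0,0,0,0.185,0,0,1,0,0,0,0.185,0,0,1,0,0,0,0.185,0,0,1,0,0,0,0.185,0,0,1,0,0,0,0.185,0,0,1,0,0,0,0.185,0,0,1,0,0,0,0,0,0,1]'

```text
t: 3.85
eef_pos: [550.4, -338.2, 430.9]
tcp_rot: [-1.291, 1.559, 2.705]
ft_force: [0.2, -0.2, -0.1]
opening: 1.0
```

```bash
python3 -c "
from h import *
go((549,-318,210),-41)"
```

```text
jaw -41 shift [ 50.1 -13.8 -14.5] rot [-0.001  0.003  0.011] dist 53.9
jaw 139 shift [ 50.1 -13.8 -14.5] rot [ 3.14   0.018 -0.005] dist 53.9
t 3.85 grasp [ 548.6 -337.4  260. ] toolx [-0.011  0.005 -1.   ] jawang -41.1 toolz [-0.66 -0.75  0.  ] j [-0.65  0.5   1.47 -0.    1.18  0.06] F [ 0.17 -0.2  -0.05] op 1.0
```

jog_arm --deltas '[0,-13.8,-14.5,0,0.003,0.011,1,0,0,0,0,0,0,1]'

```text
t: 4.1
eef_pos: [549.4, -316.6, 430.7]
tcp_rot: [-1.621, 1.57, 2.381]
ft_force: [0.3, 0.2, -0.2]
opening: 1.003
```

```bash
python3 -c "
from h import *
go((549,-318,210),-41)
snap('side','s1');snap('top','t1')
t=cv2.imread('pics/t1.png');s=cv2.imread('pics/s1.png')
a=cv2.resize(t[150:270,400:520],None,fx=3.3,fy=3.3);b=cv2.resize(s[210:330,350:470],None,fx=3.3,fy=3.3)
cv2.imwrite('pics/c1.png',np.hstack([a,b]))"
```

```text
jaw -41 shift [49.7  0.6  1.3] rot [ 0.005 -0.     0.   ] dist 49.7
jaw 139 shift [49.7  0.6  1.3] rot [-3.136 -0.001 -0.   ] dist 49.7
t 4.1 grasp [ 549.3 -316.6  259.7] toolx [-0.  0. -1.] jawang -40.7 toolz [-0.65 -0.76 -0.  ] j [-0.63  0.48  1.5   0.    1.16  0.08] F [ 0.33  0.16 -0.22] op 1.003
```

View pics/c1.png

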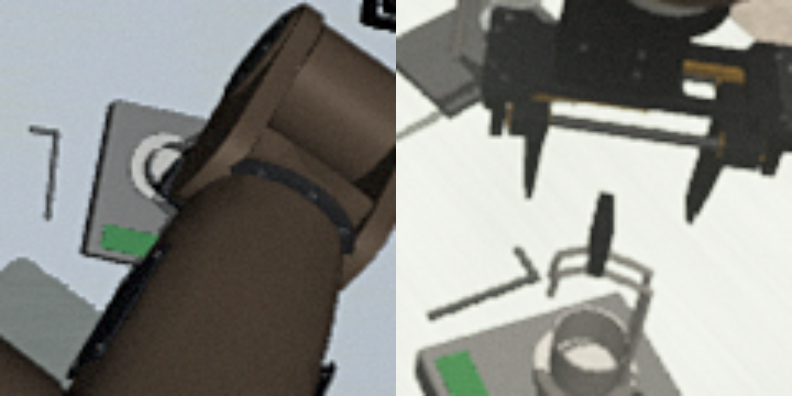

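The side view shows the open fingers, tips at crop (530,195) and (690,218), on either side of the black grip plate, whose top is at (606,197). They are well centred, so I'm descending and closing.

jog_arm --deltas '[17,0.6,1.3,0.005,0,0,1,17,0,0,0,0,0,1,15.5,0,0,0,0,0,1,0,0,0,0,0,0,0.6,0,0,0,0,0,0,0.3,0,0,0,0,0,0,0.15,0,0,0,0,0,0,0,0,0,0,0,0,0,0,0,0,0,0,0,0,0,0,0,0,0,0,0,0]'

```text
t: 5.45
eef_pos: [548.8, -320.0, 378.1]
tcp_rot: [1.139, 1.57, -1.148]
ft_force: [0.5, -0.4, -0.3]
opening: 0.321
```

```bash
python3 -c "
from h import *
go((549,-318,210),-41)"
```

```text
jaw -41 shift [-2.9 -1.2 -1.6] rot [-0.     0.    -0.001] dist 3.5
jaw 139 shift [-2.9 -1.2 -1.6] rot [ 3.141 -0.001 -0.001] dist 3.5
t 5.45 grasp [ 548.9 -320.1  207.1] toolx [ 0.    -0.001 -1.   ] jawang -41.0 toolz [-0.66 -0.75  0.  ] j [-0.63  0.53  1.56 -0.    1.05  0.08] F [ 0.5  -0.42 -0.33] op 0.321
```

jog_arm --deltas '[0,0,0,0,0,0,0,0,0,0,0,0,0,0,0,0,0,0,0,0,0,0,0,0,0,0,0,0,0,0,0,0,0,0,0,0,0,0,0,0,0,0]'

```text
t: 6.2
eef_pos: [548.8, -320.0, 378.0]
tcp_rot: [0.82, 1.57, -1.467]
ft_force: [-0.0, 0.2, -1.1]
opening: 0.104
```

```bash
python3 -c "
from h import *
st()
snap('side','s2')
s=cv2.imread('pics/s2.png')
b=cv2.resize(s[230:330,370:450],None,fx=6,fy=6)
cv2.imwrite('pics/c2.png',b)"
```

```text
t 6.2 grasp [ 548.8 -320.1  207. ] toolx [ 0.    -0.001 -1.   ] jawang -41.0 toolz [-0.66 -0.75  0.  ] j [-0.63  0.53  1.56 -0.    1.05  0.08] F [-0.03  0.25 -1.06] op 0.104
```

View pics/c2.png

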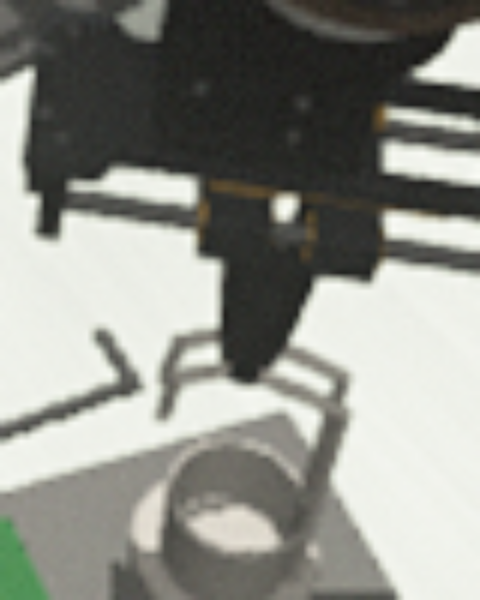

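jog_arm --deltas '[-6,0,0,0,0,0,0,-12,0,0,0,0,0,0,-15,0,0,0,0,0,0,-14,0,0,0,0,0,0,0,0,0,0,0,0,0]'

```text
t: 6.88
eef_pos: [548.8, -319.9, 429.5]
tcp_rot: [1.468, 1.569, -0.819]
ft_force: [-0.1, 0.3, -2.1]
opening: 0.1
```

```bash
python3 -c "
from h import *
go((579,-90,250),-85)
snap('side','s3')
s=cv2.imread('pics/s3.png')
b=cv2.resize(s[200:330,350:450],None,fx=4.5,fy=4.5)
cv2.imwrite('pics/c3.png',b)"
```

```text
jaw -85 shift [   8.2 -128.1 -193.3] rot [ 0.768 -0.001 -0.002] dist 232.0
jaw 95 shift [   8.2 -128.1 -193.3] rot [-2.374  0.003 -0.001] dist 232.0
t 6.875 grasp [ 549.1 -320.2  258.5] toolx [ 0.002 -0.002 -1.   ] jawang -41.0 toolz [-0.66 -0.75  0.  ] j [-0.63  0.48  1.5  -0.    1.15  0.08] F [-0.08  0.26 -2.14] op 0.1
```

View pics/c3.png

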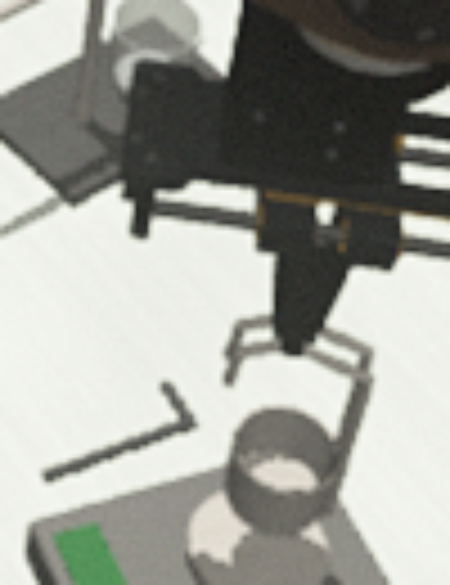

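jog_arm --deltas '[0,0,0,0.128,0,0,0,0,0,0,0.128,0,0,0,0,0,0,0.128,0,0,0,0,0,0,0.128,0,0,0,0,0,0,0.128,0,0,0,0,0,0,0.128,0,0,0,0,0,0,0,0,0,0]'

```text
t: 7.8
eef_pos: [548.4, -319.6, 425.0]
tcp_rot: [-0.616, 1.566, 2.589]
ft_force: [-0.2, -0.7, -1.2]
opening: 0.106
```

```bash
python3 -c "
from h import *
go((579,-100,247),-85)"
```

```text
jaw -85 shift [   7.5 -217.2  -44.5] rot [-0.024  0.004  0.003] dist 221.9
jaw 95 shift [   7.5 -217.2  -44.5] rot [ 3.118  0.005 -0.007] dist 221.9
t 7.8 grasp [ 547.6 -319.2  254. ] toolx [-0.004  0.003 -1.   ] jawang -86.4 toolz [-1.   -0.06  0.  ] j [-0.63  0.49  1.51 -0.    1.15  0.88] F [-0.17 -0.74 -1.15] op 0.106
```

jog_arm --deltas '[0,-20,-4,-0.024,0.004,0.003,0,0,-40,-8,0,0,0,0,0,-45,-9,0,0,0,0,0,-45,-9,0,0,0,0,0,-40,-8,0,0,0,0,0,-20,-4,0,0,0,0,0,0,0,0,0,0,0]'

```text
t: 8.68
eef_pos: [569.9, -94.3, 424.0]
tcp_rot: [-1.361, 1.569, 1.893]
ft_force: [1.2, 0.1, -0.5]
opening: 0.101
```

```bash
python3 -c "
from h import *
go((579,-100,247),-85)
snap('side','s4');snap('top','t4')
s=cv2.imread('pics/s4.png');t=cv2.imread('pics/t4.png')
b=cv2.resize(s[130:280,310:430],None,fx=4,fy=4)
a=cv2.resize(t[110:260,320:420],None,fx=4,fy=4)
cv2.imwrite('pics/c4.png',np.hstack([a[:,:300],b]))"
```

```text
jaw -85 shift [ 6.   6.7 -8.4] rot [0.025 0.    0.002] dist 12.3
jaw 95 shift [ 6.   6.7 -8.4] rot [-3.116 -0.003  0.001] dist 12.3
t 8.675 grasp [569.8 -94.1 253. ] toolx [-0.001  0.002 -1.   ] jawang -83.6 toolz [-0.99 -0.11  0.  ] j [-0.28  0.4   1.65  0.    1.08  1.18] F [ 1.2   0.06 -0.51] op 0.101
```

View pics/c4.png

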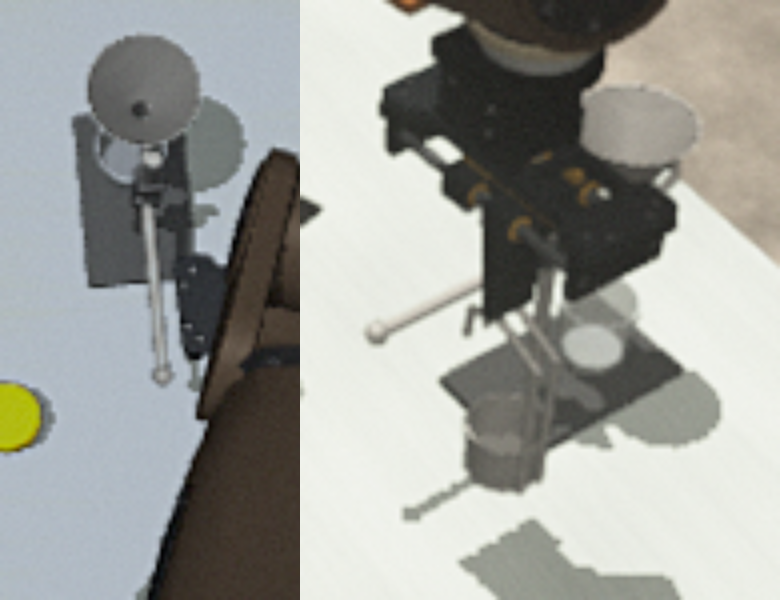

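jog_arm --deltas '[6,0,-4,0.012,0,0,0,5,0,-4,0.013,0,0,0,0,0,0,0,0,0,0]'

```text
t: 9.15
eef_pos: [578.3, -96.9, 411.6]
tcp_rot: [-0.965, 1.569, 2.258]
ft_force: [-0.3, 0.3, -1.2]
opening: 0.103
```

```bash
python3 -c "
from h import *
go((571,-3,242),-85)
c=snap('side','s5');snap('top','t5')
s,p,R=pose(); g=p+R[:,0]*171; u=-R[:,1]; w=np.cross([0,0,1],u); G=g+np.array([0,0,3])+0*w
for nm,q in(('lip+',(24,8,-68)),('lip-',(24,-8,-68)),('up+',(-38,8,-48)),('up-',(-38,-8,-48)),('pot',(-12,0,-160))):
  P=G+q[0]*u+q[1]*w+np.array([0,0,q[2]]); print(nm,P.round(1),np.round(proj(c,P),1), (np.array(proj(c,P))-[330,170])*8)
s=cv2.imread('pics/s5.png')
b=cv2.resize(s[170:260,330:410],None,fx=8,fy=8)[:600]
cv2.imwrite('pics/c5.png',b)"
```

```text
jaw -85 shift [ -1.2 -94.2  -0.4] rot [-0.006  0.001  0.001] dist 94.2
jaw 95 shift [ -1.2 -94.2  -0.4] rot [ 3.136  0.002 -0.002] dist 94.2
t 9.15 grasp [578.1 -96.7 240.6] toolx [-0.001  0.001 -1.   ] jawang -85.3 toolz [-1.   -0.08  0.  ] j [-0.28  0.43  1.65  0.    1.07  1.21] F [-0.27  0.27 -1.16] op 0.103
lip+ [568.1 -73.3 176.2] [354.4 216.6] [195.141 372.665]
lip- [584.  -72.  176.2] [359.3 214.1] [234.393 352.879]
up+ [ 573.2 -135.1  196.1] [371.  225.6] [327.859 444.894]
up- [ 589.1 -133.8  196.1] [376. 223.] [368.066 423.748]
pot [ 579.  -108.5   84.1] [362.7 248.2] [261.82  625.967]
```

View pics/c5.png

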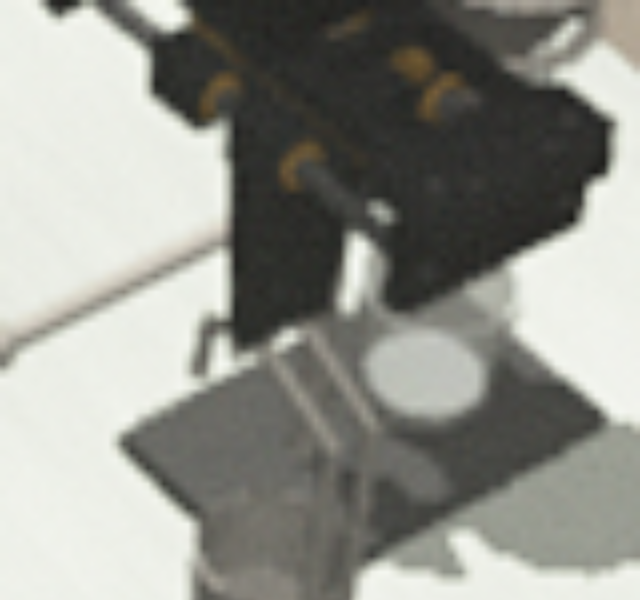

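jog_arm --deltas '[0,-12,0,0,0,0,0,-0.5,-22,0,0,0,0,0,0,-22,0,0,0,0,0,0,-15,0,0,0,0,0,0,0,0,0,0,0,0]'

```text
t: 9.88
eef_pos: [571.3, -20.0, 413.5]
tcp_rot: [-1.773, 1.569, 1.452]
ft_force: [0.1, -0.3, -0.8]
opening: 0.101
```

```bash
python3 -c "
from h import *
go((571,-3,242),-85)
c=snap('side','s6');snap('top','t6')
s=cv2.imread('pics/s6.png');t=cv2.imread('pics/t6.png')
b=cv2.resize(s[140:260,300:390],None,fx=5,fy=5)[:600]
cv2.imwrite('pics/c6.png',np.hstack([b,cv2.resize(t[110:260,320:395],None,fx=4,fy=4)]))"
```

```text
jaw -85 shift [  0.5 -17.   -1.1] rot [-0.004 -0.     0.002] dist 17.0
jaw 95 shift [  0.5 -17.   -1.1] rot [3.138 0.002 0.   ] dist 17.0
t 9.875 grasp [571.3 -19.7 242.5] toolx [ 0.     0.002 -1.   ] jawang -85.2 toolz [-1.   -0.08 -0.  ] j [-0.15  0.41  1.68  0.    1.05  1.34] F [ 0.09 -0.32 -0.83] op 0.101
```

View pics/c6.png

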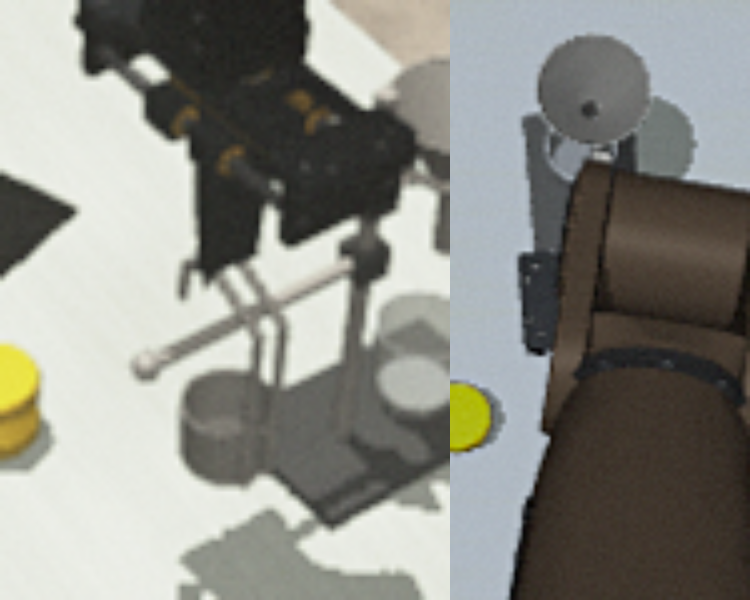

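jog_arm --deltas '[0,-10,0,0,0,0,0,0,-6.5,0,0,0,0,0,0,0,0,0,0,0,0,10,0,0,0,0,0,0,15,0,0,0,0,0,0,12,0,0,0,0,0,0,0,0,0,0,0,0,0]'

```text
t: 10.85
eef_pos: [570.0, -5.1, 372.7]
tcp_rot: [-0.792, 1.569, 2.429]
ft_force: [-0.5, 0.4, -0.5]
opening: 0.103
```

```bash
python3 -c "
from h import *
go((571,-3,185),-85)
c=snap('side','s7')
s=cv2.imread('pics/s7.png')
b=cv2.resize(s[140:260,300:390],None,fx=5,fy=5)[:600]
cv2.imwrite('pics/c7.png',b)"
```

```text
jaw -85 shift [16.7 -2.  -1.2] rot [-0.007  0.002  0.002] dist 16.8
jaw 95 shift [16.7 -2.  -1.2] rot [ 3.134  0.002 -0.002] dist 16.8
t 10.85 grasp [569.7  -4.8 201.7] toolx [-0.002  0.001 -1.   ] jawang -85.4 toolz [-1.   -0.08  0.  ] j [-0.12  0.45  1.73  0.    0.96  1.36] F [-0.51  0.42 -0.47] op 0.103
```

View pics/c7.png

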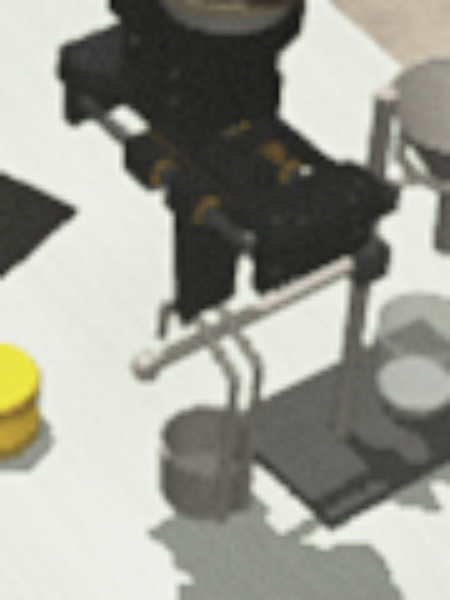

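jog_arm --deltas '[6,-1.5,0,0,0,0,0,4,0,0,0,0,0,0,2,0,0,0,0,0,0,0,0,0,0,0,0,0]'

```text
t: 11.4
eef_pos: [570.1, -3.5, 361.1]
tcp_rot: [-2.06, 1.57, 1.161]
ft_force: [-0.2, -0.7, -0.2]
opening: 0.105
```

```bash
python3 -c "
from h import *
go((571,-3,185),-85)"
```

```text
jaw -85 shift [ 5.1 -0.4 -0.9] rot [-0.007 -0.001  0.001] dist 5.2
jaw 95 shift [ 5.1 -0.4 -0.9] rot [3.134 0.002 0.001] dist 5.2
t 11.4 grasp [570.2  -3.3 190.1] toolx [ 0.001  0.001 -1.   ] jawang -85.4 toolz [-1.   -0.08 -0.  ] j [-0.12  0.46  1.75  0.    0.93  1.37] F [-0.24 -0.65 -0.16] op 0.105
```

jog_arm --deltas '[2,0,0,0,0,0,0,1.5,0,0,0,0,0,0,0,0,0,0,0,0,0]'

```text
t: 11.78
eef_pos: [570.2, -3.5, 357.6]
tcp_rot: [-2.429, 1.569, 0.792]
ft_force: [0.2, -0.7, -1.4]
opening: 0.103
```

```bash
python3 -c "
from h import *
go((571,-3,185),-85)"
```

```text
jaw -85 shift [ 1.6 -0.4 -0.9] rot [-0.007 -0.001  0.001] dist 1.9
jaw 95 shift [ 1.6 -0.4 -0.9] rot [3.134 0.002 0.002] dist 1.9
t 11.775 grasp [570.3  -3.3 186.6] toolx [ 0.001  0.001 -1.   ] jawang -85.4 toolz [-1.   -0.08 -0.  ] j [-0.12  0.47  1.75  0.    0.92  1.37] F [ 0.24 -0.71 -1.4 ] op 0.103
```

jog_arm --deltas '[1,0,0,0,0,0,0,1,0,0,0,0,0,0,0,0,0,0,0,0,0]'

```text
t: 12.15
eef_pos: [570.1, -3.5, 356.7]
tcp_rot: [-2.868, 1.568, 0.353]
ft_force: [-1.0, -0.0, 0.4]
opening: 0.105
```

```bash
python3 -c "
from h import *
go((571,-3,185),-85)
c=snap('side','s8')
s=cv2.imread('pics/s8.png')
b=cv2.resize(s[160:260,310:390],None,fx=6,fy=6)[:600]
cv2.imwrite('pics/c8.png',b)"
```

```text
jaw -85 shift [ 0.7 -0.4 -0.9] rot [-0.007 -0.002  0.001] dist 1.2
jaw 95 shift [ 0.7 -0.4 -0.9] rot [3.134 0.001 0.004] dist 1.2
t 12.15 grasp [570.5  -3.3 185.7] toolx [ 0.002  0.001 -1.   ] jawang -85.4 toolz [-1.   -0.08 -0.  ] j [-0.12  0.47  1.75  0.    0.92  1.37] F [-1.03 -0.05  0.44] op 0.105
```

View pics/c8.png

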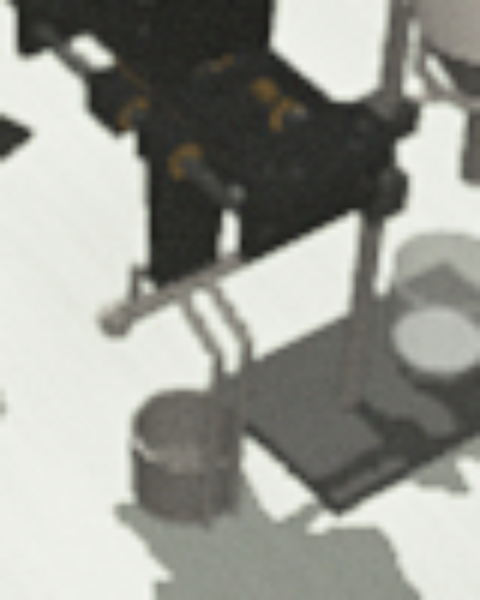

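jog_arm --deltas '[1.5,0,0,0,0,0,0,0,0,0,0,0,0,0]'

```text
t: 12.45
eef_pos: [570.0, -3.5, 356.7]
tcp_rot: [-3.06, 1.567, 0.162]
ft_force: [0.3, -0.3, 0.0]
opening: 0.103
```

```bash
python3 -c "
from h import *
st()"
```

```text
t 12.45 grasp [570.6  -3.4 185.7] toolx [ 0.004  0.001 -1.   ] jawang -85.4 toolz [-1.   -0.08 -0.  ] j [-0.12  0.47  1.75  0.    0.92  1.37] F [ 0.27 -0.3   0.02] op 0.103
```

jog_arm --deltas '[0,0,0,0,0,0,0.15,0,0,0,0,0,0,0.25,0,0,0,0,0,0,0.4,0,0,0,0,0,0,0.6,0,0,0,0,0,0,0.8,0,0,0,0,0,0,0.8,0,0,0,0,0,0,0.8]'

```text
t: 13.32
eef_pos: [570.2, -3.5, 356.0]
tcp_rot: [-3.01, 1.567, 0.212]
ft_force: [0.8, -0.6, -0.1]
opening: 0.721
```

```bash
python3 -c "
from h import *
st()
c=snap('side','s9')
s=cv2.imread('pics/s9.png')
b=cv2.resize(s[130:260,300:390],None,fx=4.6,fy=4.6)[:600]
cv2.imwrite('pics/c9.png',b)"
```

```text
t 13.325 grasp [570.8  -3.4 185. ] toolx [ 0.003  0.001 -1.   ] jawang -85.4 toolz [-1.   -0.08 -0.  ] j [-0.12  0.47  1.75  0.    0.92  1.37] F [ 0.83 -0.59 -0.07] op 0.721
```

View pics/c9.png

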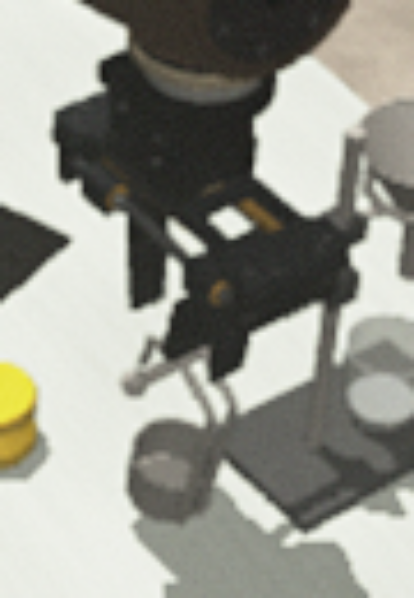

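jog_arm --deltas '[0,0,0,0,0,0,1,0,0,0,0,0,0,1,0,0,0,0,0,0,1,0,0,0,0,0,0,1,0,0,0,0,0,0,1]'

```text
t: 14.0
eef_pos: [570.2, -3.5, 356.0]
tcp_rot: [-3.019, 1.567, 0.203]
ft_force: [-0.1, 0.2, -0.4]
opening: 1.003
```

```bash
python3 -c "
from h import *
st()
c=snap('side','s10')
s=cv2.imread('pics/s10.png')
b=cv2.resize(s[160:260,310:390],None,fx=6,fy=6)[:600]
cv2.imwrite('pics/c10.png',b)"
```

```text
t 14.0 grasp [570.8  -3.4 185. ] toolx [ 0.003  0.001 -1.   ] jawang -85.4 toolz [-1.   -0.08 -0.  ] j [-0.12  0.47  1.75  0.    0.92  1.37] F [-0.07  0.24 -0.43] op 1.003
```

View pics/c10.png

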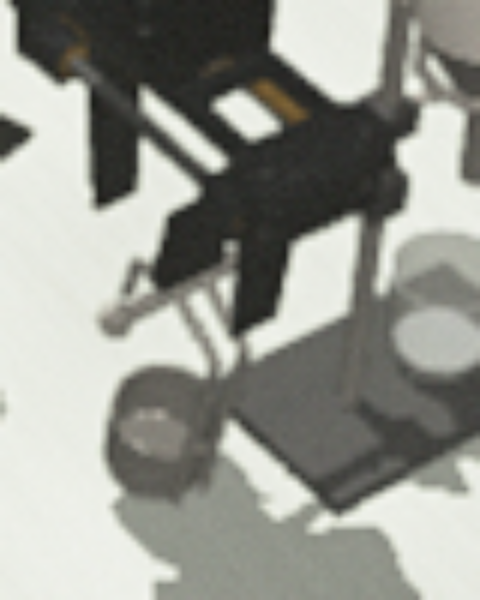

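jog_arm --deltas '[-5,0,0,0,0,0,1,-10,0,0,0,0,0,1,-20,0,0,0,0,0,1,-30,0,0,0,0,0,1,-30,0,0,0,0,0,1]'

```text
t: 14.68
eef_pos: [569.8, -3.6, 454.4]
tcp_rot: [-2.306, 1.57, 0.916]
ft_force: [-0.4, 0.3, 0.3]
opening: 0.998
```

```bash
python3 -c "
from h import *
go((500,150,300),-73)
c=snap('side','s11')
s=cv2.imread('pics/s11.png')
b=cv2.resize(s[160:260,310:390],None,fx=6,fy=6)[:600]
cv2.imwrite('pics/c11.png',b)"
```

```text
jaw -73 shift [ -16.5 -158.7   57.2] rot [-0.217 -0.001  0.001] dist 169.5
jaw 107 shift [ -16.5 -158.7   57.2] rot [2.925 0.001 0.001] dist 169.5
t 14.675 grasp [569.9  -3.4 283.4] toolx [ 0.001  0.001 -1.   ] jawang -85.4 toolz [-1.   -0.08 -0.  ] j [-0.12  0.36  1.63  0.    1.15  1.37] F [-0.43  0.25  0.28] op 0.998
```

View pics/c11.png

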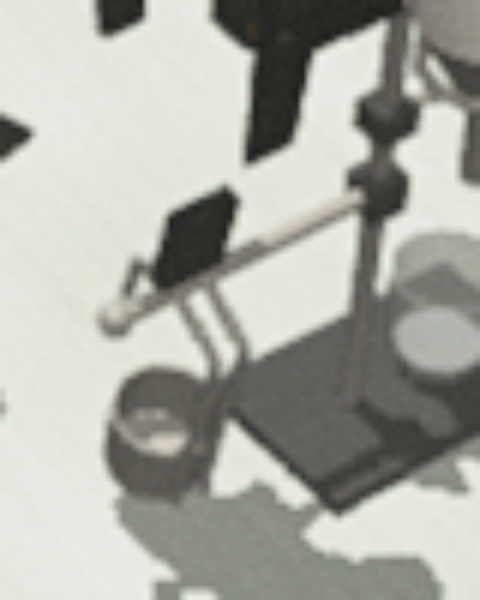

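jog_arm --deltas '[0,-30,3,0,0,0,1,0,-47,4.4,0,0,0,1,0,-50,4.5,0,0,0,1,0,-50,4.5,0,0,0,1,0,-50,4.5,0,0,0,1,0,-50,4.5,0,0,0,1,0,-30,3,-0.1,0,0,1,0,-10,0,-0.117,0,0,1,0,0,0,0,0,0,1]'

```text
t: 15.85
eef_pos: [512.3, 319.5, 465.3]
tcp_rot: [2.957, 1.555, 0.116]
ft_force: [0.5, 0.4, -0.1]
opening: 1.0
```

```bash
python3 -c "
from h import *
go((512.7,325.3,100),-73)"
```

```text
jaw -73 shift [194.2  -6.    1. ] rot [ 0.004 -0.016 -0.003] dist 194.3
jaw 107 shift [194.2  -6.    1. ] rot [-3.137  0.005 -0.025] dist 194.3
t 15.85 grasp [515.  319.9 294.3] toolx [ 0.016  0.002 -1.   ] jawang -72.8 toolz [-0.95 -0.3  -0.02] j [ 0.45  0.41  1.54 -0.01  1.19  1.72] F [ 0.52  0.41 -0.15] op 1.0
```

jog_arm --deltas '[20,-6,1,0.004,-0.016,-0.003,1,50,0,0,0,0,0,1,50,0,0,0,0,0,1,50,0,0,0,0,0,1,18,0,0,0,0,0,1,0,0,0,0,0,0,1]'

```text
t: 16.6
eef_pos: [508.7, 321.6, 267.4]
tcp_rot: [-0.016, 1.564, -2.879]
ft_force: [-0.7, 0.3, 0.3]
opening: 1.0
```

```bash
python3 -c "
from h import *
go((512.7,325.3,26),-73)
c=snap('side','s12');snap('top','t12')
s=cv2.imread('pics/s12.png');t=cv2.imread('pics/t12.png')
b=cv2.resize(s[110:230,210:330],None,fx=5,fy=5)[:600]
cv2.imwrite('pics/c12.png',b)"
```

```text
jaw -73 shift [70.3 -2.4 -5.3] rot [-0.019  0.007  0.   ] dist 70.6
jaw 107 shift [70.3 -2.4 -5.3] rot [ 3.123  0.    -0.01 ] dist 70.6
t 16.6 grasp [507.6 321.4  96.4] toolx [-0.006 -0.002 -1.   ] jawang -74.1 toolz [-0.96 -0.27  0.01] j [0.45 0.62 1.74 0.   0.78 1.75] F [-0.66  0.33  0.34] op 1.0
```

View pics/c12.png

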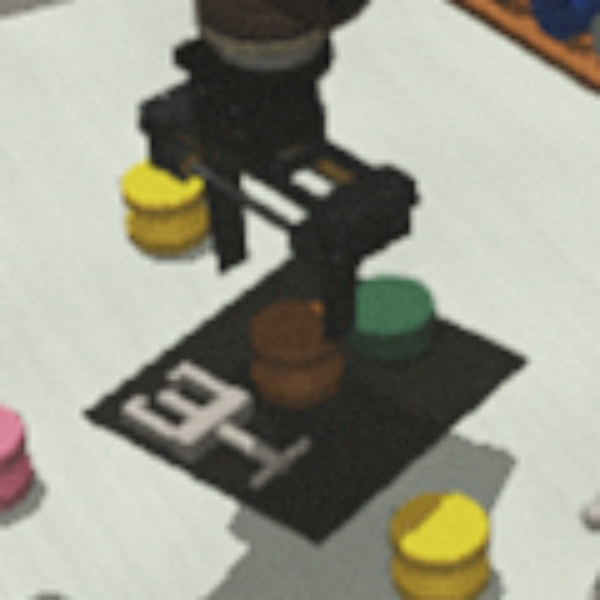

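View pics/t12.png

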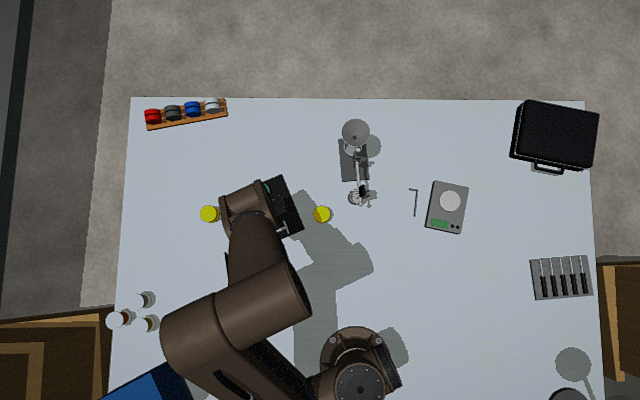

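jog_arm --deltas '[0,-2.4,-5.3,-0.019,0.007,0,1,0,0,0,0,0,0,1]'

```text
t: 16.95
eef_pos: [514.1, 326.0, 271.2]
tcp_rot: [-2.977, 1.563, 0.463]
ft_force: [-0.4, 0.2, 0.1]
opening: 0.997
```

```bash
python3 -c "
from h import *
go((512.7,325.3,26),-73)
c=load('t12'); im=c['image'].astype(int); x,y,w,h=432,183,36,36
roi=im[y:y+h,x:x+w]; g=roi.sum(2)/3
m=((g>140)).astype(np.uint8); n,l,stt,ce=cv2.connectedComponentsWithStats(m)
for k in range(1,n):
  if stt[k,4]>100: print(stt[k],ce[k]+[x,y],onz(c,*(ce[k]+[x,y]),50))
cs=snap('side','s13'); im=cs['image'].astype(int); x,y,w,h=385,300,55,45
roi=im[y:y+h,x:x+w]; g=roi.sum(2)/3; m=((g>130)&(g<260)).astype(np.uint8); n,l,stt,ce=cv2.connectedComponentsWithStats(m)
for k in range(1,n):
  if stt[k,4]>60: print(stt[k],ce[k]+[x,y],onz(cs,*(ce[k]+[x,y]),50))
cv2.imwrite('pics/c13.png',cv2.resize(np.hstack([c['image'][175:235,420:480,::-1],cs['image'][290:350,370:430,::-1]]),None,fx=6,fy=6))
"
```

```text
jaw -73 shift [74.2  0.3  2. ] rot [ 0.002 -0.007  0.001] dist 74.3
jaw 107 shift [74.2  0.3  2. ] rot [-3.14  -0.002 -0.011] dist 74.3
t 16.95 grasp [515.2 326.5 100.2] toolx [ 0.007  0.003 -1.   ] jawang -72.9 toolz [-0.96 -0.29 -0.01] j [0.46 0.62 1.73 0.   0.78 1.73] F [-0.37  0.17  0.13] op 0.997
[  8   7  21  21 336] [449.568 200.396] [ 560.668 -323.415   50.   ]
[  0   0  26   8 114] [393.886 302.211] [ 565.168 -267.755   50.   ]
[ 34   0  21  35 385] [432.327 311.436] [ 629.74  -335.128   50.   ]
[  6   8  33  27 684] [406.99  321.016] [ 559.662 -325.499   50.   ]
```

View pics/c13.png

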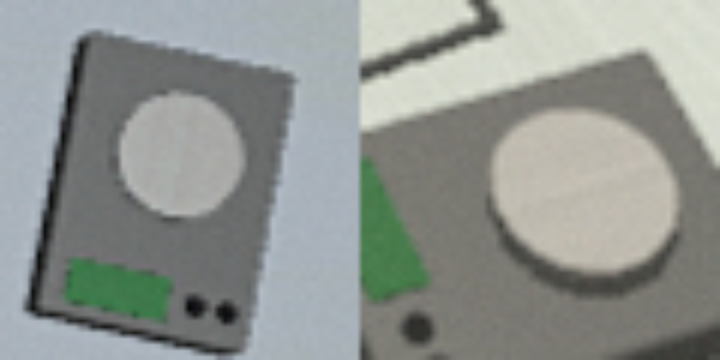

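jog_arm --deltas '[20,0.3,2,0,-0.007,0,1,20,0,0,0,0,0,1,0,0,0,0,0,0,1]'

```text
t: 17.38
eef_pos: [511.5, 324.8, 228.9]
tcp_rot: [-1.09, 1.569, 2.349]
ft_force: [-0.4, -0.4, 1.0]
opening: 1.003
```

```bash
python3 -c "
from h import *
go((512.7,325.3,26),-73)
c=snap('side','s14')
cv2.imwrite('pics/c14.png',cv2.resize(c['image'][140:220,230:320,::-1],None,fx=7,fy=7))
"
```

```text
jaw -73 shift [31.9 -0.1 -1.3] rot [0.001 0.001 0.001] dist 31.9
jaw 107 shift [31.9 -0.1 -1.3] rot [-3.141 -0.002  0.001] dist 31.9
t 17.375 grasp [511.4 325.   57.9] toolx [-0.001  0.001 -1.   ] jawang -72.9 toolz [-0.96 -0.29  0.  ] j [0.46 0.68 1.76 0.   0.7  1.73] F [-0.45 -0.38  1.01] op 1.003
```

View pics/c14.png

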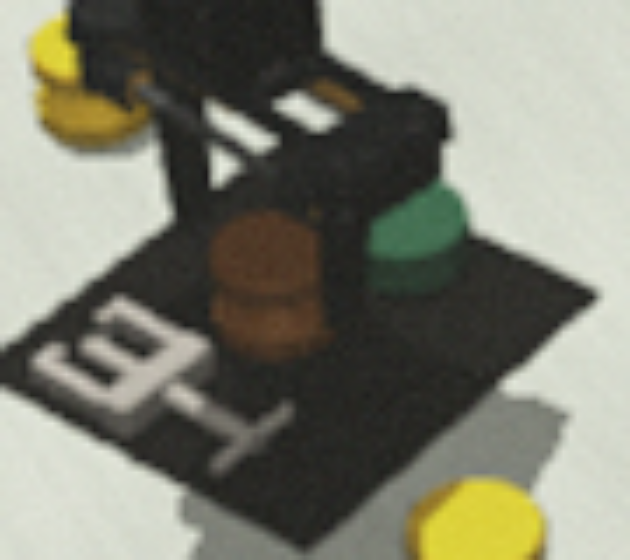

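Both fingers straddle the yo-yo along its free sides, clear of the tin and the puller. I'm going down the last 32 mm and closing.

jog_arm --deltas '[14,0,-1.3,0,0,0,1,11,0,0,0,0,0,1,3,0,0,0,0,0,1,0,0,0,0,0,0,1]'

```text
t: 17.92
eef_pos: [513.2, 325.5, 200.2]
tcp_rot: [-2.201, 1.569, 1.238]
ft_force: [0.8, 0.3, -0.2]
opening: 1.002
```

```bash
python3 -c "
from h import *
go((512.7,325.3,26),-73)
"
```

```text
jaw -73 shift [3.2 0.  0.5] rot [ 0.001 -0.001  0.002] dist 3.2
jaw 107 shift [3.2 0.  0.5] rot [-3.141 -0.002 -0.002] dist 3.2
t 17.925 grasp [513.3 325.8  29.2] toolx [ 0.001  0.002 -1.   ] jawang -72.9 toolz [-0.96 -0.29 -0.  ] j [0.46 0.73 1.77 0.   0.65 1.73] F [ 0.84  0.28 -0.18] op 1.002
```

jog_arm --deltas '[2.8,0,0,0,0,0,1,0,0,0,0,0,0,0.8,0,0,0,0,0,0,0.7,0,0,0,0,0,0,0.6,0,0,0,0,0,0,0.5,0,0,0,0,0,0,0.4,0,0,0,0,0,0,0.4,0,0,0,0,0,0,0.3,0,0,0,0,0,0,0.3]'

```text
t: 19.05
eef_pos: [513.3, 325.6, 198.1]
tcp_rot: [-2.555, 1.568, 0.884]
ft_force: [-0.4, 1.5, -0.1]
opening: 0.621
```

```bash
python3 -c "
from h import *
go((512.7,325.3,26),-73)
"
```

```text
jaw -73 shift [1.1 0.1 0.6] rot [ 0.001 -0.003  0.002] dist 1.3
jaw 107 shift [1.1 0.1 0.6] rot [-3.141 -0.003 -0.004] dist 1.3
t 19.05 grasp [513.6 326.   27.1] toolx [ 0.002  0.002 -1.   ] jawang -72.9 toolz [-0.96 -0.29 -0.  ] j [0.46 0.73 1.77 0.   0.64 1.73] F [-0.4   1.49 -0.09] op 0.621
```

jog_arm --deltas '[0,0,0,0,0,0,0,0,0,0,0,0,0,0,-4,0,0,0,0,0,0,-10,0,0,0,0,0,0,-20,0,0,0,0,0,0,-30,0,0,0,0,0,0,0,0,0,0,0,0,0]'

```text
t: 19.92
eef_pos: [513.1, 325.3, 265.5]
tcp_rot: [-2.54, 1.568, 0.9]
ft_force: [0.3, 0.3, -1.7]
opening: 0.623
```

```bash
python3 -c "
from h import *
go((420,0,270),-73)
c=snap('side','s15')
cv2.imwrite('pics/c15.png',cv2.resize(c['image'][120:220,220:320,::-1],None,fx=6,fy=6))
"
```

```text
jaw -73 shift [-176.5  283.4  184. ] rot [ 0.001 -0.003  0.002] dist 381.2
jaw 107 shift [-176.5  283.4  184. ] rot [-3.141 -0.003 -0.004] dist 381.2
t 19.925 grasp [513.4 325.8  94.5] toolx [ 0.002  0.002 -1.   ] jawang -72.9 toolz [-0.96 -0.29 -0.  ] j [0.46 0.63 1.73 0.   0.77 1.73] F [ 0.29  0.31 -1.72] op 0.623
```

View pics/c15.png

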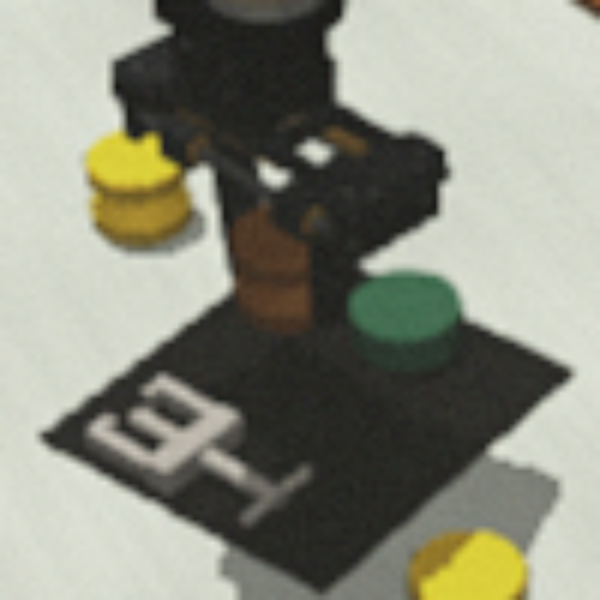

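jog_arm --deltas '[-25,0,0,0,0,0,0,-45,0,0,0,0,0,0,-45,0,0,0,0,0,0,-40,0,0,0,0,0,0,-20,20,12,0,0,0,0,0,41,24.4,0,0,0,0,0,41,24.4,0,0,0,0,0,41,24.4,0,0,0,0,0,41,24.4,0,0,0,0,0,41,24.4,0,0,0,0]'

```text
t: 21.22
eef_pos: [449.3, 65.8, 435.1]
tcp_rot: [-0.025, 1.556, -2.864]
ft_force: [0.4, 0.2, -0.2]
opening: 0.623
```

```bash
python3 -c "
from h import *
go((435,0,270),-73)
"
```

```text
jaw -73 shift [-5.4 58.6 33.4] rot [0.006 0.015 0.   ] dist 67.6
jaw 107 shift [-5.4 58.6 33.4] rot [-3.136 -0.001  0.024] dist 67.6
t 21.225 grasp [446.9  65.1 264.1] toolx [-0.014 -0.004 -1.   ] jawang -72.7 toolz [-0.95 -0.3   0.02] j [ 0.    0.21  1.91 -0.    1.03  1.27] F [ 0.39  0.19 -0.24] op 0.623
```

jog_arm --deltas '[-4,30,17,0,0.015,0,0,0,29,16,0,0,0,0,0,45,-3,0,0,0,0,0,50,-3.5,0,0,0,0,0,50,-3.5,0,0,0,0,0,50,-3.5,0,0,0,0,0,50,-3.5,0,0,0,0,0,50,-3.5,0,0,0,0,0,30,-2,0,0,0,0,0,0,0,0,0,0,0]'

```text
t: 22.48
eef_pos: [553.6, -319.8, 426.9]
tcp_rot: [-0.792, 1.556, 2.648]
ft_force: [0.3, 0.2, -1.2]
opening: 0.618
```

```bash
python3 -c "
from h import *
go((560.5,-324,150),-73)
"
```

```text
jaw -73 shift [105.8   7.2  -6.4] rot [0.002 0.011 0.011] dist 106.3
jaw 107 shift [105.8   7.2  -6.4] rot [-3.14  -0.017  0.017] dist 106.3
t 22.475 grasp [ 551.4 -318.6  256. ] toolx [-0.013  0.007 -1.   ] jawang -72.9 toolz [-0.96 -0.29  0.01] j [-0.63  0.49  1.49 -0.    1.17  0.65] F [ 0.29  0.24 -1.24] op 0.618
```

jog_arm --deltas '[20,7,-6.5,0,0.011,0.011,0,45,0,0,0,0,0,0,35,0,0,0,0,0,0,10,0,0,0,0,0,0,0,0,0,0,0,0,0,0,0,0,0,0,0,0]'

```text
t: 23.22
eef_pos: [561.2, -320.8, 313.3]
tcp_rot: [-1.288, 1.569, 2.153]
ft_force: [0.2, 0.7, -1.7]
opening: 0.618
```

```bash
python3 -c "
from h import *
go((561,-323.7,74),-73)
c=snap('side','s16');
cv2.imwrite('pics/c16.png',cv2.resize(c['image'][250:370,340:460,::-1],None,fx=5,fy=5))
"
```

```text
jaw -73 shift [68.3  2.9  1. ] rot [0.003 0.001 0.002] dist 68.4
jaw 107 shift [68.3  2.9  1. ] rot [-3.138 -0.003  0.001] dist 68.4
t 23.225 grasp [ 561.  -320.5  142.3] toolx [-0.001  0.002 -1.   ] jawang -72.8 toolz [-0.96 -0.3   0.  ] j [-0.62  0.62  1.59  0.    0.93  0.65] F [ 0.16  0.7  -1.68] op 0.618
```

View pics/c16.png

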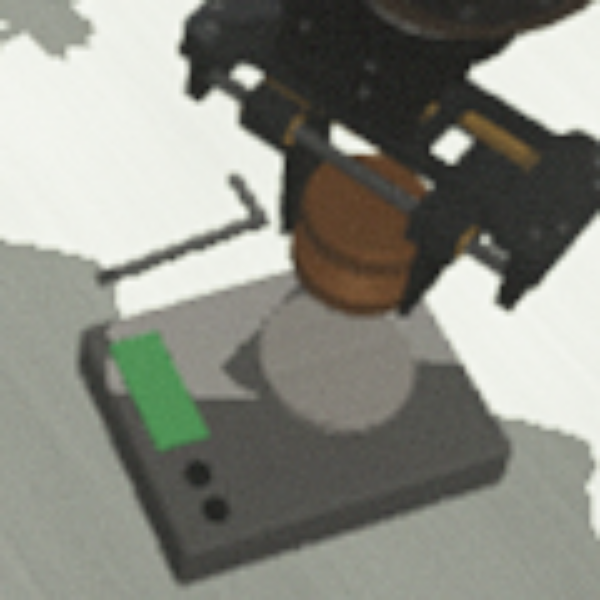

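jog_arm --deltas '[15,2.9,1,0,0,0,0,20,0,0,0,0,0,0,12,0,0,0,0,0,0,0,0,0,0,0,0,0,0,0,0,0,0,0,0]'

```text
t: 23.9
eef_pos: [561.1, -324.6, 266.0]
tcp_rot: [2.521, 1.568, -0.321]
ft_force: [-0.3, -0.1, -1.8]
opening: 0.617
```

```bash
python3 -c "
from h import *
go((561,-323.7,74),-73)
c=snap('side','s17');
cv2.imwrite('pics/c17.png',cv2.resize(c['image'][270:360,350:450,::-1],None,fx=6,fy=6))
"
```

```text
jaw -73 shift [21.  -0.9 -0.1] rot [ 0.003 -0.002 -0.001] dist 21.0
jaw 107 shift [21.  -0.9 -0.1] rot [-3.139  0.002 -0.003] dist 21.0
t 23.9 grasp [ 561.5 -324.7   95. ] toolx [ 0.002 -0.001 -1.   ] jawang -72.8 toolz [-0.96 -0.3  -0.  ] j [-0.63  0.68  1.62  0.    0.84  0.64] F [-0.35 -0.11 -1.75] op 0.617
```

View pics/c17.png

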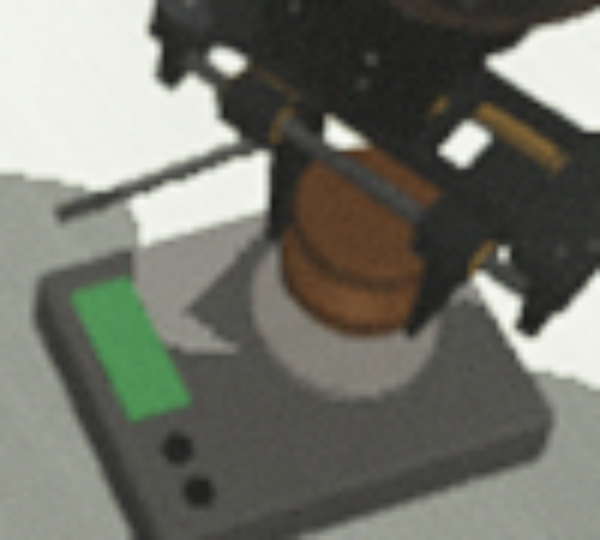

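jog_arm --deltas '[8,-0.9,0,0,0,0,0,6,0,0,0,0,0,0,3,0,0,0,0,0,0,0,0,0,0,0,0,0,0,0,0,0,0,0,0]'

```text
t: 24.58
eef_pos: [561.0, -323.7, 248.6]
tcp_rot: [2.411, 1.567, -0.43]
ft_force: [-0.5, 0.2, -2.2]
opening: 0.617
```

```bash
python3 -c "
from h import *
go((561,-323.7,74),-73)
c=snap('side','s18');
cv2.imwrite('pics/c18.png',cv2.resize(c['image'][290:350,370:440,::-1],None,fx=9,fy=9))
"
```

```text
jaw -73 shift [ 3.6 -0.   0. ] rot [ 0.003 -0.003 -0.002] dist 3.6
jaw 107 shift [ 3.6 -0.   0. ] rot [-3.138  0.004 -0.004] dist 3.6
t 24.575 grasp [ 561.6 -324.    77.6] toolx [ 0.003 -0.002 -1.   ] jawang -72.8 toolz [-0.96 -0.3  -0.  ] j [-0.63  0.7   1.64  0.    0.8   0.64] F [-0.49  0.21 -2.22] op 0.617
```

View pics/c18.png

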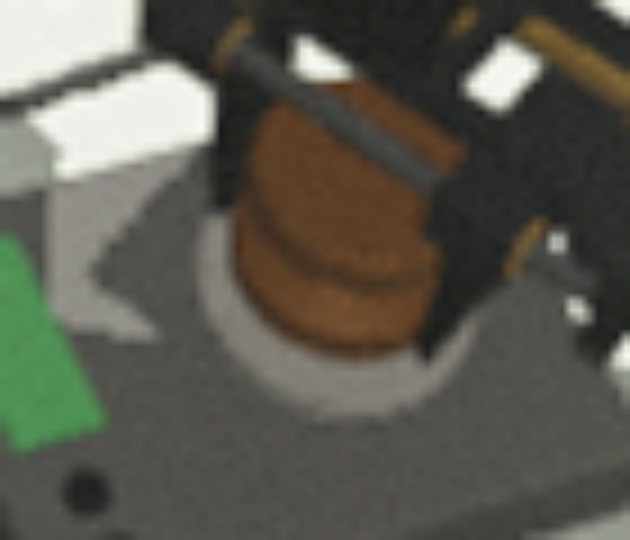

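```bash
python3 -c "
from h import *
c=load('s18')
def ext(cx,cy,z,r):
  P=np.array([proj(c,(cx+r*np.cos(a),cy+r*np.sin(a),z)) for a in np.linspace(0,6.283,361)]); P=(P-[370,290]+.5)*9-.5
  return 'left',P[P[:,0].argmin()].round(),'right',P[P[:,0].argmax()].round(),'bottom',P[P[:,1].argmax()].round()
print('plate',ext(560.2,-324.4,50,37))
for z in (76.5-20,76.5-23): print('yo',ext(560.7,-324.7,z,30))
print('yotop',ext(560.7,-324.7,99.5,30))
"
```

```text
plate ('left', array([195., 264.]), 'right', array([478., 301.]), 'bottom', array([358., 405.]))
yo ('left', array([227., 251.]), 'right', array([458., 283.]), 'bottom', array([360., 367.]))
yo ('left', array([225., 258.]), 'right', array([456., 289.]), 'bottom', array([358., 373.]))
yotop ('left', array([249., 157.]), 'right', array([487., 189.]), 'bottom', array([387., 274.]))
```

jog_arm --deltas '[2,0,0,0,0,0,0,1,0,0,0,0,0,0,0,0,0,0,0,0,0]'

```text
t: 25.0
eef_pos: [561.0, -323.7, 245.7]
tcp_rot: [2.384, 1.567, -0.457]
ft_force: [0.2, -0.5, -1.4]
opening: 0.621
```

```bash
python3 -c "
from h import *
go((561,-323.7,74),-73)
"
```

```text
jaw -73 shift [ 0.7 -0.   0. ] rot [ 0.003 -0.003 -0.003] dist 0.7
jaw 107 shift [ 0.7 -0.   0. ] rot [-3.138  0.004 -0.005] dist 0.7
t 25.0 grasp [ 561.7 -324.    74.7] toolx [ 0.004 -0.002 -1.   ] jawang -72.8 toolz [-0.96 -0.3  -0.  ] j [-0.63  0.7   1.64  0.    0.8   0.65] F [ 0.17 -0.53 -1.45] op 0.621
```

jog_arm --deltas '[1,0,0,0,0,0,0,1,0,0,0,0,0,0,0,0,0,0,0,0,0]'

```text
t: 25.38
eef_pos: [561.1, -323.7, 245.4]
tcp_rot: [2.357, 1.566, -0.484]
ft_force: [-0.0, 0.0, -1.4]
opening: 0.62
```

```bash
python3 -c "
from h import *
go((561,-323.7,74),-73)
c=snap('side','s19');
cv2.imwrite('pics/c19.png',cv2.resize(c['image'][290:350,370:440,::-1],None,fx=9,fy=9))
"
```

```text
jaw -73 shift [ 0.4 -0.   0.1] rot [ 0.003 -0.004 -0.004] dist 0.4
jaw 107 shift [ 0.4 -0.   0.1] rot [-3.138  0.006 -0.006] dist 0.4
t 25.375 grasp [ 561.8 -324.1   74.4] toolx [ 0.005 -0.002 -1.   ] jawang -72.8 toolz [-0.96 -0.3  -0.  ] j [-0.63  0.7   1.64  0.    0.79  0.64] F [-0.02  0.02 -1.37] op 0.62
```

View pics/c19.png

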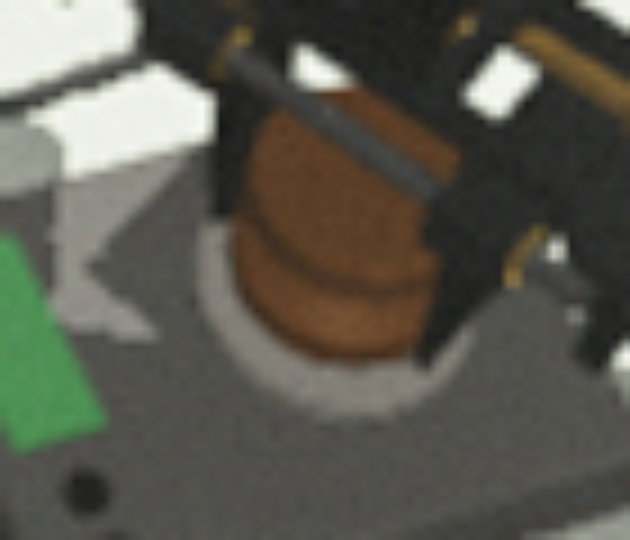

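jog_arm --deltas '[0,0,0,0,0,0,0.65,0,0,0,0,0,0,0.68,0,0,0,0,0,0,0.75,0,0,0,0,0,0,0.85,0,0,0,0,0,0,1,0,0,0,0,0,0,1,0,0,0,0,0,0,1,0,0,0,0,0,0,1]'

```text
t: 26.42
eef_pos: [561.2, -323.8, 245.2]
tcp_rot: [2.35, 1.565, -0.492]
ft_force: [-0.5, -0.0, 0.1]
opening: 0.998
```

```bash
python3 -c "
from h import *
st()
c=snap('side','s20');
cv2.imwrite('pics/c20.png',cv2.resize(c['image'][290:350,370:440,::-1],None,fx=9,fy=9))
"
```

```text
t 26.425 grasp [ 562.  -324.3   74.2] toolx [ 0.005 -0.003 -1.   ] jawang -72.8 toolz [-0.96 -0.3  -0.  ] j [-0.63  0.7   1.64  0.    0.79  0.64] F [-0.53 -0.03  0.07] op 0.998
```

View pics/c20.png

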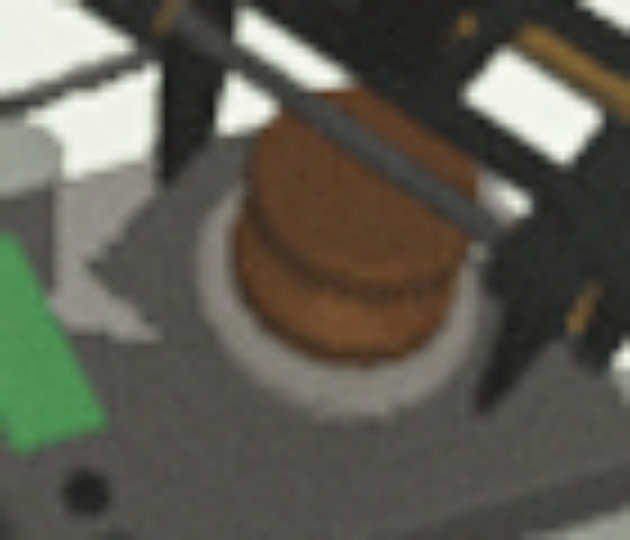

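jog_arm --deltas '[-6,0,0,0,0,0,1,-20,0,0,0,0,0,1,-45,0,0,0,0,0,1,-50,0,0,0,0,0,1,-45,0,0,0,0,0,1,0,24,41,0,0,0,1,0,24,41,0,0,0,1,0,24,41,0,0,0,1,0,24,41,0,0,0,1,0,24,41,0,0,0,1]'

```text
t: 27.72
eef_pos: [397.2, -500.6, 421.4]
tcp_rot: [2.171, 1.561, -0.665]
ft_force: [1.0, -0.0, -0.2]
opening: 0.999
```

```bash
python3 -c "
from h import *
st()
c=snap('side','s21');t=snap('top','t21')
cv2.imwrite('pics/c21.png',cv2.resize(np.hstack([t['image'][160:240,410:480,::-1],c['image'][280:360,370:440,::-1]]),None,fx=5,fy=5))
"
```

```text
t 27.725 grasp [ 398.6 -501.7  250.4] toolx [ 0.008 -0.006 -1.   ] jawang -72.5 toolz [-0.95 -0.3  -0.01] j [-1.    0.5   1.5   0.    1.13  0.26] F [ 0.98 -0.04 -0.22] op 0.999
```

View pics/c21.png

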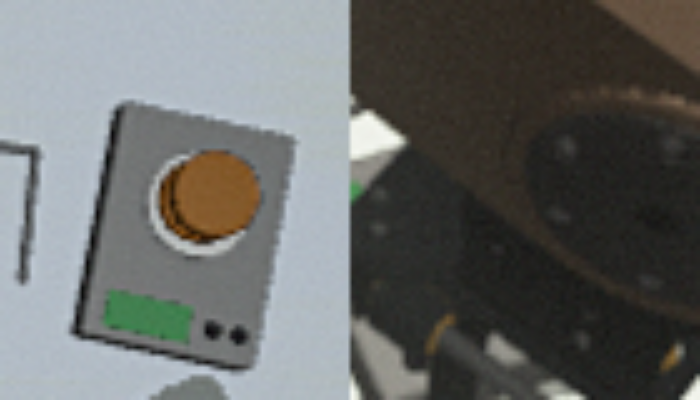

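View pics/s21.png

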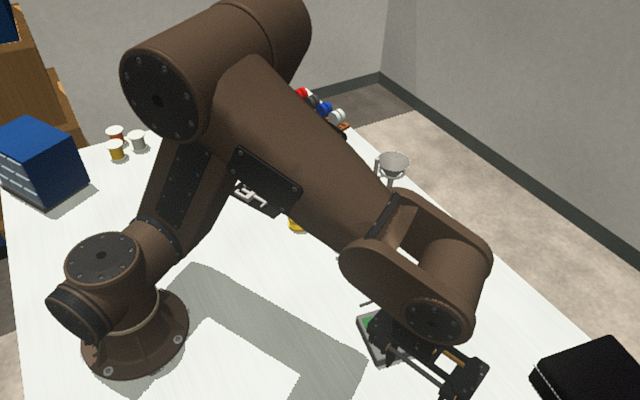

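View pics/t21.png

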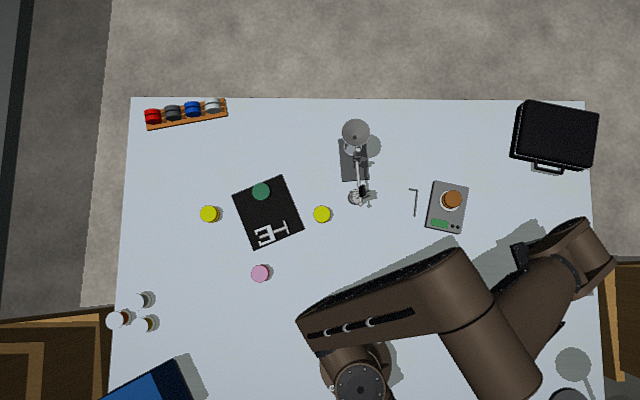

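```bash
python3 -c "
from h import *
c=load('t21'); im=c['image'].astype(int)
x,y,w,h=432,180,36,36; r=im[y:y+h,x:x+w]
for th in(20,40,60):
  m=((r[...,0]-r[...,2]>th)).astype(np.uint8); n,l,s_,ce=cv2.connectedComponentsWithStats(m);k=1+s_[1:,4].argmax();print(th,s_[k],ce[k]+[x,y])
m=((r[...,0]-r[...,2]>30)&(r[...,0]>135)).astype(np.uint8); n,l,s_,ce=cv2.connectedComponentsWithStats(m);k=1+s_[1:,4].argmax();print('bright',s_[k],ce[k]+[x,y],onz(c,*(ce[k]+[x,y]),96))
cn=max(cv2.findContours((l==k).astype(np.uint8),0,1)[0],key=len); e=cv2.minEnclosingCircle(cn); print(e, onz(c,e[0][0]+x,e[0][1]+y,96))
cv2.imwrite('pics/c22.png',cv2.resize(c['image'][y:y+h,x:x+w,::-1],None,fx=16,fy=16,interpolation=cv2.INTER_CUBIC))
for nm,z,rr,cc in(('yotop',96,30,(560.7,-323.4)),('rim top',93,30,(560.7,-323.4)),('plate',50,37,(560.7,-323.4))):
  P=np.array([proj(c,(cc[0]+rr*np.cos(a),cc[1]+rr*np.sin(a),z)) for a in np.linspace(0,6.283,361)]); P=(P-[x,y]+.5)*16; print(nm,P.min(0),P.max(0),P.mean(0))
"
```

```text
20 [ 10  10  20  19 288] [451.427 198.882]
40 [ 10  10  20  18 274] [451.5   198.799]
60 [ 10  10  20  18 251] [451.825 198.753]
bright [14 14  8 12 23] [447.87  200.435] [ 554.652 -304.935   96.   ]
((18.0, 19.5), 6.265082359313965) [ 557.917 -312.192   96.   ]
yotop [206.478 167.064] [491.357 448.749] [348.888 307.33 ]
rim top [202.759 169.149] [487.031 450.245] [344.866 309.122]
plate [118.973 166.429] [459.186 503.041] [289.042 334.001]
```

View pics/c22.png

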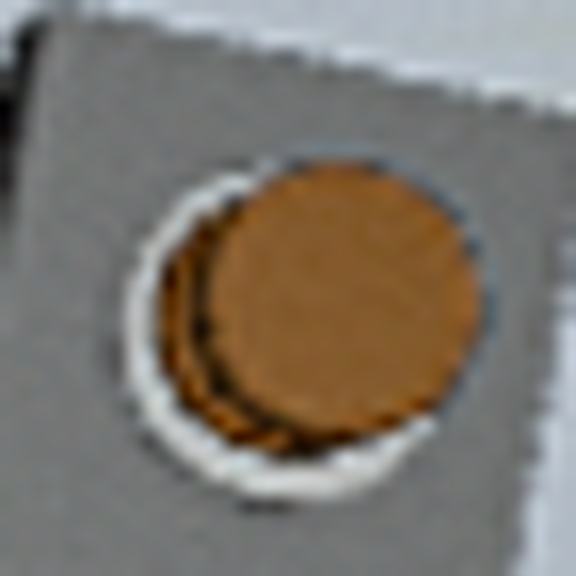

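jog_arm --deltas '[0,-40,-22,0,0,0,1,0,-55,-23,0,0,0,1,0,-55,-23,0,0,0,1,0,-55,-23,0,0,0,1,0,-55,-22,0,0,0,1,0,-55,-22,0,0,0,1,0,-55,-22,0,0,0,1,0,-55,-22,0,0,0,1,0,-55,-22,0,0,0,1,0,-55,-22,0,0,0,1]'

```text
t: 29.08
eef_pos: [450.1, 93.9, 420.8]
tcp_rot: [2.378, 1.554, -0.467]
ft_force: [1.0, -0.4, -0.5]
opening: 0.999
```

jog_arm --deltas '[0,-40,-10,0,0,0,1,0,-50,-10,0,0,0,1,0,-50,-10,0,0,0,1,0,-30,0,0,0,0,1,0,0,0,0,0,0,1,0,0,0,0,0,0,1]'

```text
t: 29.82
eef_pos: [424.2, 276.8, 421.4]
tcp_rot: [2.535, 1.552, -0.302]
ft_force: [0.7, 0.6, -0.2]
opening: 1.0
```

```bash
python3 -c "
from h import *
st()
c=snap('side','s23');t=snap('top','t23')
cv2.imwrite('pics/c23.png',cv2.resize(np.hstack([t['image'][100:220,320:400,::-1],c['image'][140:260,310:390,::-1]]),None,fx=5,fy=5))
cv2.imwrite('pics/c24.png',cv2.resize(c['image'][290:350,370:440,::-1],None,fx=9,fy=9))
a=load('t21')['image'][170:215,340:380].astype(int);b=t['image'][170:215,340:380].astype(int);print(abs(a-b).mean(),abs(a-b).max())
"
```

```text
t 29.825 grasp [427.2 275.9 250.4] toolx [ 0.018 -0.005 -1.   ] jawang -72.5 toolz [-0.95 -0.3  -0.02] j [ 0.45  0.3   1.82 -0.01  1.    1.72] F [ 0.71  0.65 -0.17] op 1.0
10.596296296296297 22
```

View pics/c23.png

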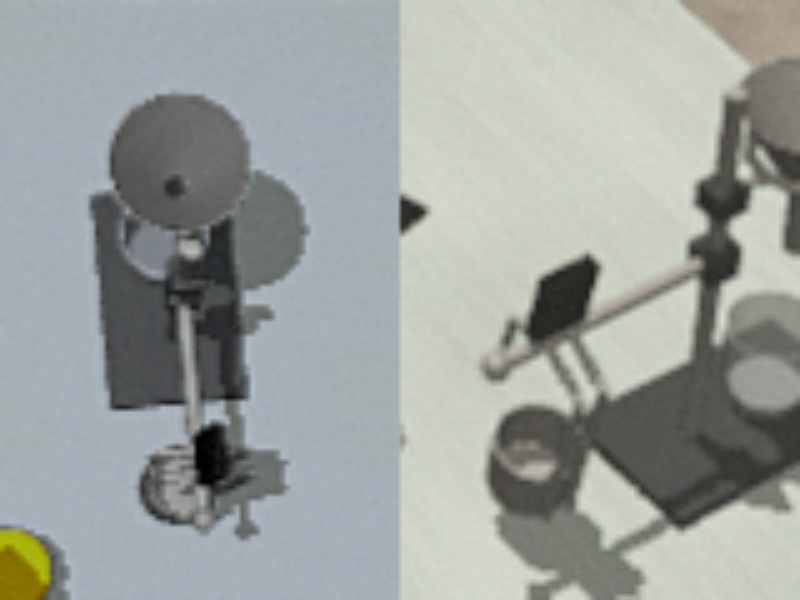

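View pics/s23.png

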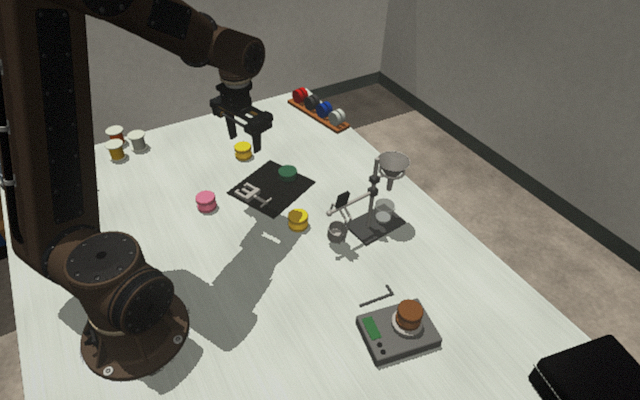

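View pics/c24.png

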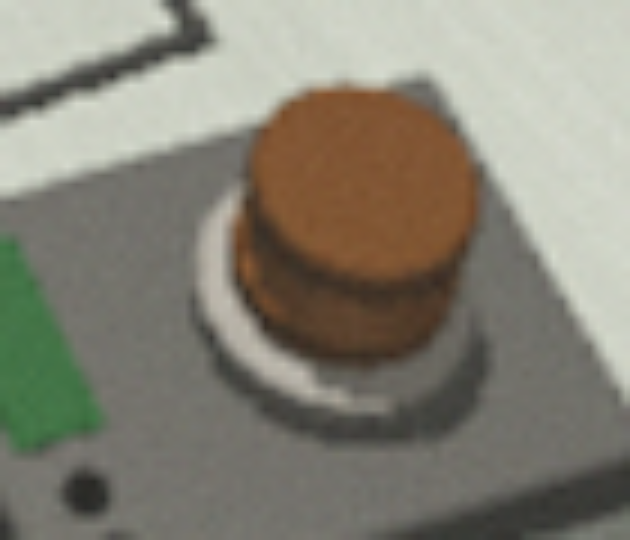

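```bash
python3 -c "
from h import *
s=load('s23');t=load('t23')
T=lambda x,y:(320+(x+.5)/5-.5,100+(y+.5)/5-.5); S=lambda x,y:(310+(x-400+.5)/5-.5,140+(y+.5)/5-.5)
print('grip',tri(t,T(212,452),s,S(565,297)))
print('potrim',tri(t,T(175,485),s,S(540,440)))
W=lambda x,y:(370+(x+.5)/9-.5,290+(y+.5)/9-.5)
print('yo top face',onz(s,*W(364,180),96), 'plate side 559.7,-325.5')
r=s['image'][290:350,370:440].astype(int)
m=((r[...,0]-r[...,2]>40)&(r[...,0]>115)).astype(np.uint8);n,l,q,ce=cv2.connectedComponentsWithStats(m);k=1+q[1:,4].argmax();print(q[k],ce[k],onz(s,*(ce[k]+[370,290]),96))
P=np.array([proj(s,(559.7+30*np.cos(a),-325.5+30*np.sin(a),96)) for a in np.linspace(0,6.283,361)]);P=(P-[370,290]+.5)*9;print(P.min(0),P.max(0))
"
```

```text
grip (array([573.821,  -9.106, 182.908]), np.float64(0.5941044305428222))
potrim (array([571.627,   7.125,  61.169]), np.float64(6.168876332735583))
yo top face [ 560.145 -324.717   96.   ] plate side 559.7,-325.5
[ 28  10  25  20 388] [40.093 19.454] [ 560.507 -324.608   96.   ]
[246.868  85.19 ] [483.957 286.103]
```

jog_arm --deltas '[0,0,0,0,0,0,1,0,0,0,0,0,0,1,0,0,0,0,0,0,1]'

```text
t: 30.3
eef_pos: [425.2, 274.7, 421.6]
tcp_rot: [2.544, 1.552, -0.298]
ft_force: [-0.4, -0.5, -1.3]
opening: 1.0
```

```bash
python3 -c "
from h import *
a=load('s23')['image'].astype(int);b=snap('side','s25')['image'].astype(int)
for n,(x,y,w,h) in dict(basket=(320,180,50,75),yo=(370,290,70,60),bare=(330,280,20,20)).items():
  d=abs(a-b)[y:y+h,x:x+w]; print(n,d.mean(),d.max())
st()
"
```

```text
basket 2.2275555555555555 12
yo 2.3945238095238097 12
bare 2.005 8
t 30.35 grasp [428.2 273.8 250.6] toolx [ 0.018 -0.006 -1.   ] jawang -72.8 toolz [-0.96 -0.3  -0.02] j [ 0.45  0.3   1.82 -0.02  1.    1.72] F [-0.27 -0.48 -0.64] op 0.999
```

Nothing is moving: the picture differences are at noise level. I'm handing in.

```bash
python3 -c "
from h import *
print(env.job_done())"
```

```text
the job is handed in; nothing more can be done
None
```

I hung the basket by its hook on the bare arm and set the bronze yo-yo flat on the middle of the plate. I handed the job in at about 30 s with the gripper clear of everything; the interface reports no verdict.

**Basket:** It hangs about 20 mm from the hanging place towards the ball. Two side pictures about 0.5 s apart differed only by noise, so it is at rest. The measured saddle height was about 156 mm, against 155 mm nominal. Its tilt came out at roughly 13°, more than the 9° you gave, but still under the 23° limit. That tilt is a rough reading, because the pot rim's position from the two views disagreed by about 6 mm.

**Yo-yo:** It lies level and still, and the plate's edge shows on the sides the cameras can see. Its offset from the plate's centre is about 1.6 mm in the top view and about 1 mm in the side view, against the 7 mm limit. Just before release, with the gripper partly in the way, the side view suggested an offset of up to about 5 mm. The clear views afterwards did not bear that out.

**Things to leave alone:** The pad tin, bearing puller, hex key and soak cup look unmoved in the last pictures; I did not measure them again.

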